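Put the loose wagons away in the slide-lid stock case

ROBOT

A 6-joint arm with a two-finger parallel gripper is mounted at the origin on the work surface. World frame = base frame: x ahead of the robot, y to its left, z up, the work surface at z = 0. Lengths are in m, angles in rad, forces in N, time in s.
With the tool pointing down it reaches from about 0.35 to 0.85 m from the base axis. Payload 8.1 kg.
Tool frame: the origin (TCP) lies between the finger pads; the fingertips stand 25 mm ahead of it and the grasp point (between the pads) lies 6 mm ahead of it; z points along the fingers, y is the line along which they close (so a half turn about z gives the same grasp; the last joint's range is limited). The gripper opens to 93 mm and grips with 3 to 60 N. Pads are 15 mm wide; open, the fingers measure 128 mm over their backs; the gripper's body (75 mm by 188 mm) begins 65 mm behind the grasp point.
Start: joints at [-1.267, 0.13, 1.488, -0, 1.523, -0.085], TCP at [0.227, -0.555, 0.215] pointing down, gripper open.
Joint ranges: [-2.96, 2.96], [-0.89, 2.26], [0.02, 2.5], [-1.34, 4.48], [0, 2.73], [-2.66, 2.66]. Speed limits (rad/s): [2.39, 2.39, 2.79, 3.14, 3.14, 3.14].

INTERFACE

Orientations are given as a rotation vector (axis times angle).
In Python, from plant import robot gives the robot as it stands.
- The arm moves only by the tool arm_command, never from a script. Its argument "increments" is text: rows parted by semicolons, each of 5 numbers parted by spaces: the closure, from 0 (fully open) to 1 (shut), then the shift along the tool's x, y, z in mm, then the turn about the tool's z in rad. A call has 1 to 5 rows; each row is the pose to reach, as a shift and turn from the pose commanded when the call began, along the tool's axes at that moment; what a row does not reach only later rows make up. A row lasts 1/10 s, in which the tool goes at most 50 mm and 8.59 degrees, less where a joint would pass 70% of its speed; a pose out of reach is approached as far as the arm can. A call with a gripper value outside its range is refused whole. The fingers move at their own pace and stop on an object; "grip_force" is the grip in N (left out, the last holds). Time passes only in rows, so rows that repeat a pose let the fingers close. It gives the time, the measured TCP pose, the force, the opening and the grip force at its end, in the units of the state.
- robot.read_state(): the state, without advancing time (a new reading comes with each control period).
- robot.read_camera(name): name is "side" or "top"; returns the picture (480x640x3 uint8, blue, green, red); there is no depth.
- robot.camera_model(name): a dict with "fx", "fy", "cx", "cy" (pixels), "eye" and "rotation" of the camera in the world. Camera axes: x right, y down, z forward; pixel columns grow to the right and rows downward; lengths in m; the calibration is good to about 2 mm. A picture is of the moment at which its call begins. camera_model takes no time and is no camera call.
- robot.close_job(): hands the job in; it is judged then, once.
The state is a dict: "t": time; "q": joint angles; "dq": joint speeds; "joint_torque": joint torques, N m; "tool_pos": TCP position; "orientation": TCP orientation; "force": force on the tool from outside, world axes, zero at the start; "wrist_torque": the same for the moment, N m; "opening": finger opening in m; "gripper_force": force on a finger pad.
Only numpy, scipy, OpenCV 4.12 (cv2) and the standard library are available. Lean on these libraries where they do the work, as an engineer would, in place of code of your own. Each camera call takes 0.05 s, during which the arm holds its last target. There are 200 camera calls.

TASK

Put away the loose goods wagons that stand on the bare bench (not the tram on the track): turn the clamp knob on the wooden case clockwise until its tongue is fully out of the cover's way, slide the cover fully open, and stand every wagon on its wheels on the floor of the case, side by side. Then slide the cover fully shut over them and turn the knob back until its tongue fully locks the cover again. Leave the paint pot, the glue, the screwdriver, the station and the controller where they are.

Things in the scene. Friction and masses are not known exactly. Their poses are not given: they have to be found in the camera images.
- case: wooden case, fixed. Origin: on the bench under the centre of its open-topped bay, z up. Wall and deck tops 64 mm above the bench, walls 8 mm thick; guide strips along x = +-146 mm reach 78 mm. The bay spans x +-134, y +-70 mm; the closed deck the cover slides onto spans y -70 to -235. The knob's ledge (64 mm high) is on the -x (robot's) side: x -194 to -142, y -165 to -55
- case_bay (a point): centre of the bay's floor, 8 mm above the bench; axes as the case's. Four wagons fit side by side, lengths along case y, e.g. at x = -90, -30, 30 and 90 mm, with room for the fingers between them
- cover (a joint): position of the flat sliding cover, m: 0 = shut over the bay, 0.15 = fully open, bay wholly uncovered; grows as it slides along case -y. About 2 N of friction; stays where it is left. 276 x 150 mm, underside 66 mm, top 72 mm above the bench
- cover_grip (a point): grip point on the cover's upright rib, 94 mm above the bench; moves with the cover, axes as the case's. The rib is centred here, 70 mm long (x), 14 mm thick (y), and rises from 72 to 104 mm above the bench
- latch (a joint): clamp knob angle, rad: 0 = locked end stop: its brass tongue (55 mm long, 12 wide) points to case +x, right behind the shut cover's -y edge. Grows turning clockwise from above; 1.4 = free end stop, tongue along case -y. Below about 1.1 the tongue lies in the cover's path: never force the cover past it. Friction 0.05 N m, stays where left
- latch_grip (a point): grip point on the knob's axis, 98 mm above the bench, turning with the knob; its x points along the tongue. The black grip bar is 44 mm long (x), 12 mm thick (y), from 72 to 108 mm above the bench; hub and tongue under it reach 74 mm
- boxcar: grey box wagon with a roof walk. 110 mm long (x) x 32 wide (y) x 50 high, 0.11-0.23 kg. Origin: centre of its underside (wheel treads). Grip across y, e.g. 34 mm above the origin. Wheels do not turn. Starts upright on the bare bench. 3 or all 4 of the wagons are present (absent: None), all to be put away.
- timber_wagon: grey ribbed open wagon filled to the brim with boards. 110 mm long (x) x 32 wide (y) x 50 high, 0.11-0.23 kg. Origin: centre of its underside (wheel treads). Grip across y, e.g. 34 mm above the origin. Wheels do not turn. Starts upright on the bare bench. 3 or all 4 of the wagons are present (absent: None), all to be put away.
- tank_wagon: steel tank wagon, horizontal tank of 32 mm diameter whose axis is 33 mm above the origin. 110 mm long (x) x 32 wide (y) x 50 high, 0.11-0.23 kg. Origin: centre of its underside (wheel treads). Grip across y, e.g. 34 mm above the origin. Wheels do not turn. Starts upright on the bare bench. 3 or all 4 of the wagons are present (absent: None), all to be put away.
- brake_van: dark wooden van with windows and a raised lookout on its roof; the sides are full width up to 42 mm. 110 mm long (x) x 32 wide (y) x 50 high, 0.11-0.23 kg. Origin: centre of its underside (wheel treads). Grip across y, e.g. 34 mm above the origin. Wheels do not turn. Starts upright on the bare bench. 3 or all 4 of the wagons are present (absent: None), all to be put away.
- paint_pot: bystander: small glass paint jar, 32 mm across, 38 mm high, standing among the wagons; origin under its centre
- glue_bottle: bystander: white bottle, 44 mm across, 110 mm high, on the left; origin under its centre
- screwdriver: bystander: screwdriver, 170 mm, lying on the left; origin under its middle
- station: bystander: model station house on a 150 x 120 mm base, 125 mm high, on the right; origin under its centre
- controller: bystander: black train controller 110 x 130 x 87 mm high, on the right; origin under its centre

How it is judged:
On the way, in this order (a step that is already met when the one before it is completed fails the run):
1. the knob is turned so that the cover is free (value of joint latch above 1.15 rad), for 0.2 s.
2. the cover is fully open (value of joint cover above 0.138 m), for 0.2 s.
3. every wagon stands on its wheels in the open case, released (x of boxcar in the frame of case_bay between -0.122 and 0.122 m and y of boxcar in the frame of case_bay between -0.056 and 0.056 m and z of each of boxcar, timber_wagon, tank_wagon, brake_van in the frame of case_bay below 0.006 m and angle between each of boxcar, timber_wagon, tank_wagon, brake_van's own z axis and vertical below 0.12 rad and linear speed of each of boxcar, timber_wagon, tank_wagon, brake_van below 0.05 m/s and x of timber_wagon in the frame of case_bay between -0.122 and 0.122 m and y of timber_wagon in the frame of case_bay between -0.056 and 0.056 m and x of tank_wagon in the frame of case_bay between -0.122 and 0.122 m and y of tank_wagon in the frame of case_bay between -0.056 and 0.056 m and x of brake_van in the frame of case_bay between -0.122 and 0.122 m and y of brake_van in the frame of case_bay between -0.056 and 0.056 m and value of joint cover above 0.1 m and contact force between the fingers and boxcar below 0.3 N and contact force between the fingers and timber_wagon below 0.3 N and contact force between the fingers and tank_wagon below 0.3 N and contact force between the fingers and brake_van below 0.3 N), for 0.3 s.
4. the cover is shut over the wagons (value of joint cover below 0.006 m), for 0.2 s.
At the end, for the whole second after the job is handed in: Every wagon present stands upright (within 0.3 rad) on the case floor (within 10 mm), inside the bay; the cover is shut to within 6 mm; the knob is within 0.15 rad of its locked end (x of boxcar in the frame of case_bay between -0.122 and 0.122 m and y of boxcar in the frame of case_bay between -0.056 and 0.056 m and z of each of boxcar, timber_wagon, tank_wagon, brake_van in the frame of case_bay below 0.01 m and angle between each of boxcar, timber_wagon, tank_wagon, brake_van's own z axis and vertical below 0.3 rad and x of timber_wagon in the frame of case_bay between -0.122 and 0.122 m and y of timber_wagon in the frame of case_bay between -0.056 and 0.056 m and x of tank_wagon in the frame of case_bay between -0.122 and 0.122 m and y of tank_wagon in the frame of case_bay between -0.056 and 0.056 m and x of brake_van in the frame of case_bay between -0.122 and 0.122 m and y of brake_van in the frame of case_bay between -0.056 and 0.056 m and value of joint cover below 0.006 m and value of joint latch below 0.15 rad); the robot touches nothing.
It fails at once if the cover is forced past the tongue (off its shut end by more than 12 mm while the knob is not free) (value of joint cover above 0.012 m and value of joint latch below 1 rad).
It fails at once if a bystander (paint pot, glue, screwdriver, station, controller) is moved more than 5 cm (distance of any of paint_pot, glue_bottle, screwdriver, station, controller from where it was at the start of the episode above 0.05 m).
Of boxcar, timber_wagon, tank_wagon, brake_van only 3 to 4 are there at a start; the rules pass over those that are not, and their reading is None.
At some moment in a run one of boxcar, timber_wagon, tank_wagon, brake_van may be knocked a few centimetres aside while the robot is not near it.
It also fails if it takes over 210 s, if anything falls off the work surface, if the arm or the gripper's body presses on something with over 40 N, if the wrist force passes 120 N, or if a joint passes its speed limit or range.

## Working session

There is one attempt and no reset: what is moved stays moved. The work goes in short steps, Python scripts to look and compute and a tool call to move; the robot and the scene stay as the last step left them, time stands still between calls to the robot, and variables do not carry over. Pictures are saved under pics/ and viewed, at most 17 in all, crops included, and the job is handed in when it is done.

Besides the shell and the picture viewer there is one more tool, called after "Emit:" as a command line: name --argument value ..., lists and objects as JSON in quotes. arm_command: Moves the arm, as the interface text tells. Its arguments: {"type":"object","properties":{"increments":{"type":"string"},"grip_force":{"type":"number"}},"required":["increments"]}

```bash
ls; mkdir -p pics; python3 - <<'E'
from plant import robot
import cv2
for n in("top","side"):
    cv2.imwrite(f"pics/{n}0.png",robot.read_camera(n)); print(n,robot.camera_model(n))
print(robot.read_state())
E
```

```text
pics
top {'fx': 574.242406931822, 'fy': 574.242406931822, 'cx': 306.5438026942971, 'cy': 229.78667033324874, 'eye': array([ 3.59202293e-01, -7.50090454e-04,  1.63112492e+00]), 'rotation': array([-2.19269374,  2.17846295, -0.08019138])}
side {'fx': 587.1121433291587, 'fy': 587.1121433291587, 'cx': 326.8478662760253, 'cy': 240.13116285595262, 'eye': array([0.36202733, 1.00660768, 1.18146224]), 'rotation': array([-0.14585138,  2.86895363, -1.16371704])}
{'t': 0.1, 'q': array([-1.26740201e+00,  1.31060405e-01,  1.48919710e+00,  1.61905441e-05,
        1.52300709e+00, -8.54112211e-02]), 'dq': array([ 9.36925073e-04, -1.52323064e-03, -3.15307648e-03,  3.33001070e-05,
        2.95683951e-04,  6.23189530e-04]), 'joint_torque': array([ 1.80542975e-03, -5.61339533e+01, -4.93099558e+01,  7.70437368e-02,
        2.91091623e-02, -3.99915689e-05]), 'tool_pos': array([ 0.22731074, -0.55469992,  0.21449276]), 'orientation': array([-3.08078294e+00, -6.06572092e-01,  2.60286986e-04]), 'force': array([-0.30368605, -0.00909671, -0.38079752]), 'wrist_torque': array([ 0.01755094,  0.01132552, -0.04998901]), 'gripper_force': 0.0, 'opening': 0.0930250755775394}
```

View pics/top0.png

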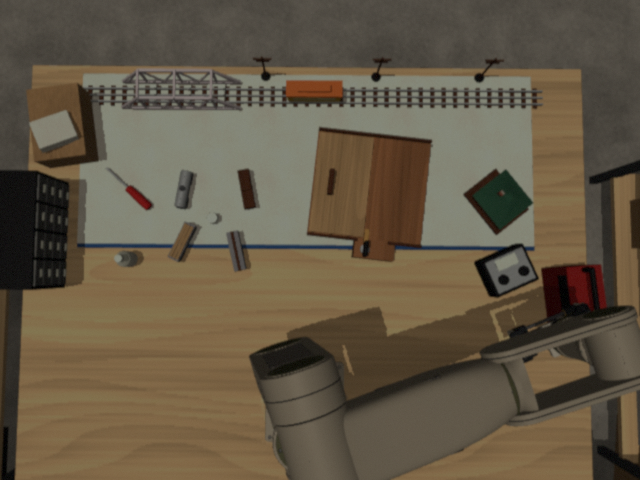

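View pics/side0.png

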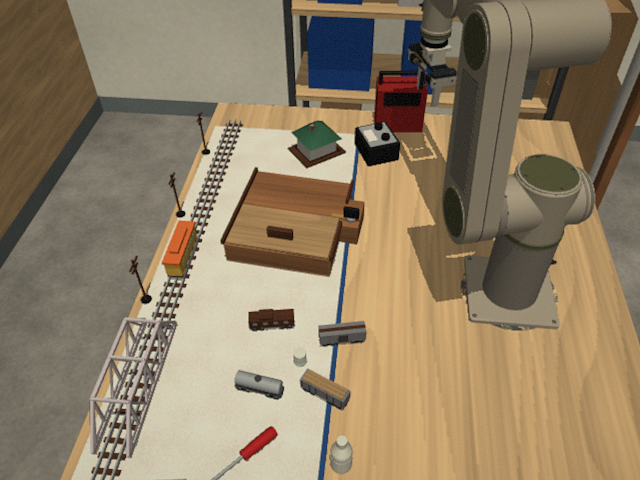

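The pictures show all four wagons. In the top view the tank is at (184,189), the brake van at (248,189), the timber wagon at (182,242), the boxcar at (237,251) and the pot at (214,217). The case is near (370,190), with its rib at (331,181) and its knob at (366,245). I'll make enlarged crops next.

```bash
cat > h.py <<'E'
import numpy as np,cv2
from plant import robot
from scipy.spatial.transform import Rotation as R
def cast(cam,px,z):
    m=robot.camera_model(cam); px=np.atleast_2d(np.array(px,float))
    d=np.c_[(px[:,0]-m['cx'])/m['fx'],(px[:,1]-m['cy'])/m['fy'],np.ones(len(px))]@R.from_rotvec(m['rotation']).as_matrix().T
    e=m['eye']; return (e+d*((z-e[2])/d[:,2])[:,None])[:,:2]
def proj(cam,P):
    m=robot.camera_model(cam); c=(np.atleast_2d(P)-m['eye'])@R.from_rotvec(m['rotation']).as_matrix()
    return np.c_[c[:,0]/c[:,2]*m['fx']+m['cx'],c[:,1]/c[:,2]*m['fy']+m['cy']]
def tri(pt,ps):
    A=[];b=[]
    for cam,p in(("top",pt),("side",ps)):
        m=robot.camera_model(cam); d=R.from_rotvec(m['rotation']).as_matrix()@[(p[0]-m['cx'])/m['fx'],(p[1]-m['cy'])/m['fy'],1]
        d/=np.linalg.norm(d); Q=np.eye(3)-np.outer(d,d); A.append(Q); b.append(Q@m['eye'])
    return np.linalg.lstsq(np.vstack(A),np.hstack(b),rcond=None)[0]
def crop(img,x0,y0,w,h,f,name):
    cv2.imwrite(name,cv2.resize(img[y0:y0+h,x0:x0+w],None,fx=f,fy=f,interpolation=cv2.INTER_CUBIC))
E
python3 - <<'E'
from h import *
t=cv2.imread("pics/top0.png"); 
a=cv2.resize(t[150:290,100:275],None,fx=4.5,fy=4.2,interpolation=cv2.INTER_CUBIC); cv2.imwrite("pics/a.png",a)
crop(t,300,120,140,145,4,"pics/b.png")
E
```

```text
(no output)
```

View pics/a.png

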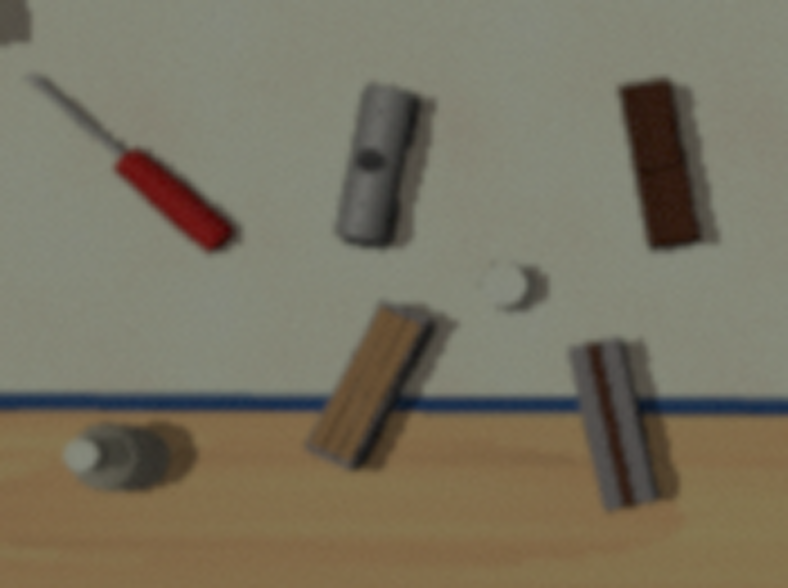

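View pics/b.png

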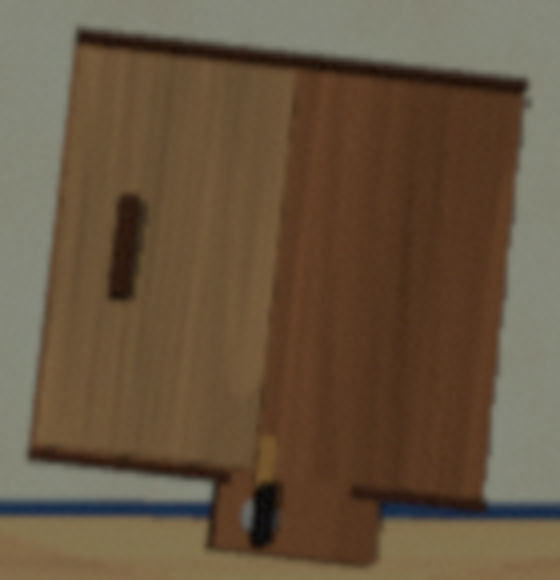

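In the crops, the case's strip corners are at (78,28), (526,82), (30,458) and (484,508) in crop b. The rib runs from (134,194) to (120,299), the knob bar from (265,485) to (260,547), and the cover/deck seam from (297,68) to (256,470). In crop a the wagon roofs are clear.

```bash
cat > meas.py <<'E'
from h import *
B=lambda p:np.array(p)/4+[300,120]-.375
print("strip corners",s:=cast("top",B([(78,28),(526,82),(30,458),(484,508)]),.078))
print("lens",np.linalg.norm(s[0]-s[1]),np.linalg.norm(s[2]-s[3]),np.linalg.norm(s[0]-s[2]),np.linalg.norm(s[1]-s[3]))
for a,b in((1,0),(3,2),(2,0),(3,1)): d=s[b]-s[a];print(np.degrees(np.arctan2(d[1],d[0])))
print("rib",r:=cast("top",B([(122,193),(146,197),(108,298),(132,300)]),.104),r.mean(0))
print("knob",cast("top",B([(265,485),(260,547)]),.108))
print("seam",cast("top",B([(297,68),(256,470)]),.072))
A=lambda p:np.array(p)/[4.5,4.2]+[100,150]-.38
for n,q,z in(("brake",[(620,86),(668,80),(652,248),(700,241)],.042),("box",[(570,347),(624,338),(606,510),(659,499)],.05),
 ("timber",[(380,303),(434,320),(306,450),(356,468)],.045),("tank",[(366,84),(418,92),(338,238),(390,245)],.033)):
    w=cast("top",A(q),z); d=w[:2].mean(0)-w[2:].mean(0)
    print(n,w.mean(0).round(4),"L",np.linalg.norm(d).round(3),"W",np.linalg.norm(w[0]-w[1]).round(3),"yaw",np.degrees(np.arctan2(d[1],d[0])).round(1))
print("pot",cast("top",A([(511,286)]),.038))
E
python3 meas.py
```

```text
strip corners [[ 0.75527161 -0.03553696]
 [ 0.71977396 -0.34299906]
 [ 0.4591312  -0.00445706]
 [ 0.4272428  -0.31190019]]
lens 0.3095044894178269 0.309092460404818 0.2977668537886312 0.2941795760204014
83.41414716181522
84.07838022523546
-5.99125308546841
-6.068300258896248
rib [[ 0.63625533 -0.06506412]
 [ 0.63364952 -0.08119642]
 [ 0.56515222 -0.05593805]
 [ 0.56391109 -0.07201358]] [ 0.59974204 -0.06855304]
knob [[ 0.44026033 -0.16054096]
 [ 0.39909934 -0.15718706]]
seam [[ 0.72986213 -0.18663758]
 [ 0.45234896 -0.15820634]]
brake [0.5876 0.1659] L 0.11 W 0.03 yaw 11.2
box [0.4147 0.1904] L 0.109 W 0.034 yaw 12.4
timber [0.4391 0.3422] L 0.107 W 0.035 yaw -24.5
tank [0.5871 0.3425] L 0.104 W 0.033 yaw -8.4
pot [[0.50577931 0.25737207]]
```

```bash
cat > plan.py <<'E'
import sys; from h import *
W=np.radians
O=np.array([0.598,-0.096]); CY=W(-6.0)
def case(x,y): c,s=np.cos(CY),np.sin(CY); return O+[c*x-s*y,s*x+c*y]
def yaw_of(s): x=R.from_rotvec(s['orientation']).as_matrix()[:,0]; return np.arctan2(x[1],x[0])
def plan(wps,cur=None):
    """wps: (x,y,z,yaw) TCP; prints mm shift in tool axes and turn, one line per call"""
    s=robot.read_state()
    if cur is None: p=s['tool_pos'];cur=(*p,yaw_of(s)); print("t",round(s['t'],2),"now",np.round(cur,4),"q6",s['q'][5].round(3),"open",round(s['opening'],4))
    for w in wps:
        d=np.array(w[:3])-cur[:3];y=cur[3];c,n=np.cos(y),np.sin(y)
        t=cur[3]-w[3]
        print(f"{1e3*(c*d[0]+n*d[1]):.1f} {1e3*(n*d[0]-c*d[1]):.1f} {-1e3*d[2]:.1f} {t:.3f}")
        cur=w
E
python3 - <<'E'
from plan import *
kx,ky=case(-.168,-.082); print(kx,ky)
kx,ky=.419,-.160
y0=.389;y1=CY+np.pi
plan([(.26,-.40,.215,y0+.66),(.32,-.30,.215,y0+1.32),(.38,-.22,.215,y0+1.98),(kx,ky,.18,y1),(kx,ky,.108,y1)])
E
```

```text
0.42234898759018247 -0.15999001359123263
t 0.1 now [ 0.2273 -0.5547  0.2145  0.3888] q6 -0.085 open 0.093
88.9 -130.8 -0.5 -0.660
116.6 2.2 -0.0 -0.660
71.0 70.4 -0.0 -0.660
14.0 70.2 35.0 -0.668
0.0 0.0 72.0 0.000
```

Emit:
arm_command --increments "0 89 -131 0 -0.66;0 89 -131 0 -0.66;0 89 -131 0 -0.66;0 89 -131 0 -0.66;0 89 -131 0 -0.66" --grip_force 20

```text
t: 0.6
tool_pos: [0.2607, -0.3982, 0.2151]
orientation: [-2.713, -1.584, -0.0]
force: [0.7, -1.5, 0.0]
opening: 0.0931
gripper_force: 0.0
```

Emit:
arm_command --increments "0 117 2 0 -0.66;0 117 2 0 -0.66;0 117 2 0 -0.66;0 117 2 0 -0.66;0 117 2 0 -0.66"

```text
t: 1.1
tool_pos: [0.3206, -0.2989, 0.2151]
orientation: [-2.054, -2.377, -0.0]
force: [-0.6, -0.2, -0.1]
opening: 0.0927
gripper_force: 0.0
```

Emit:
arm_command --increments "0 71 70 0 -0.66;0 71 70 0 -0.66;0 71 70 0 -0.66;0 71 70 0 -0.66;0 71 70 0 -0.66"

```text
t: 1.6
tool_pos: [0.3799, -0.2191, 0.215]
orientation: [-1.173, -2.914, -0.0]
force: [0.5, -0.2, 0.7]
opening: 0.093
gripper_force: 0.0
```

Emit:
arm_command --increments "0 14 70 35 -0.668;0 14 70 35 -0.668;0 14 70 35 -0.668;0 14 70 35 -0.668;0 14 70 35 -0.668"

```text
t: 2.1
tool_pos: [0.4184, -0.1594, 0.1798]
orientation: [-0.154, -3.137, -0.001]
force: [0.6, 0.2, -0.1]
opening: 0.0927
gripper_force: 0.0
```

```bash
python3 - <<'E'
from plan import *
y1=CY+np.pi
plan([(.420,-.160,.108,y1)])
E
```

```text
t 2.1 now [ 0.4184 -0.1594  0.1798  3.0434] q6 -1.951 open 0.0927
-1.7 -0.4 71.8 0.007
```

Emit:
arm_command --increments "0 -2 0 40 0.007;0 -2 0 72 0.007;0 -2 0 72 0.007;0.5 -2 0 72 0.007;1 -2 0 72 0.007"

```text
t: 2.6
tool_pos: [0.4217, -0.1608, 0.1104]
orientation: [0.175, 3.134, -0.002]
force: [-0.2, -0.2, 0.7]
opening: 0.0813
gripper_force: 0.0
```

Emit:
arm_command --increments "1 0 0 0 0;1 0 0 0 0;1 0 0 0 0;1 0 0 0 0"

```text
t: 3.0
tool_pos: [0.4209, -0.1603, 0.1089]
orientation: [0.175, 3.136, -0.0]
force: [0.8, -0.1, -0.0]
opening: 0.0496
gripper_force: 0.0
```

```bash
python3 - <<'E'
from plan import *
plan([]);s=robot.read_state();print(s['force'],s['gripper_force'])
crop(robot.read_camera("side"),270,130,170,130,4.5,"pics/c.png")
E
```

```text
t 3.0 now [ 0.4209 -0.1603  0.1089  3.0298] q6 -1.937 open 0.0496
[ 0.80532607 -0.07206964 -0.00693939] 0.0
```

View pics/c.png

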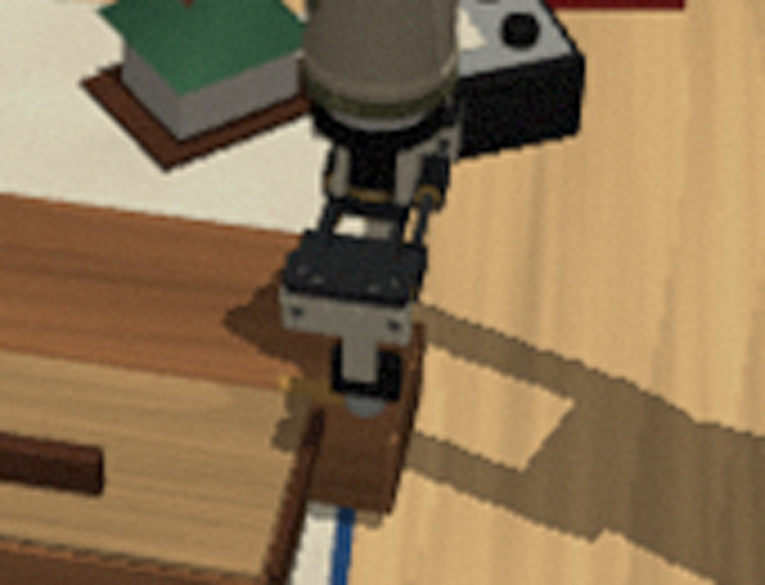

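The side crop shows the gripper centred over the knob, with the finger around the bar near (365,380), still closing.

Emit:
arm_command --increments "1 0 0 0 0;1 0 0 0 0;1 0 0 0 0;1 0 0 0 0;1 0 0 0 0"

```text
t: 3.55
tool_pos: [0.4206, -0.1602, 0.1084]
orientation: [-0.176, -3.137, -0.0]
force: [0.1, -0.5, 0.1]
opening: 0.0057
gripper_force: 0.0
```

Emit:
arm_command --increments "1 0 0 0 0;1 0 0 0 0;1 0 0 0 0.03"

```text
t: 3.85
tool_pos: [0.4206, -0.1602, 0.1084]
orientation: [-0.223, -3.134, 0.0]
force: [-1.3, -0.4, -0.6]
opening: 0.0003
gripper_force: 0.0
```

```bash
python3 - <<'E'
from plan import *
plan([])
a=robot.read_camera("side")[130:260,270:440]; b=robot.read_camera("top")[180:310,300:430]
f=lambda i:cv2.resize(i,(400,400),interpolation=cv2.INTER_CUBIC)
cv2.imwrite("pics/d.png",np.hstack([f(a),f(b)]))
P=[(.42,-.16,.108),(.42,-.16,.083),(.42,-.16,.072)]
print(proj("side",P),proj("top",P))
E
```

```text
t 3.85 now [ 0.4206 -0.1602  0.1084  2.9997] q6 -1.907 open 0.0003
[[351.46914274 207.16713175]
 [351.22724265 213.92653571]
 [351.12251549 216.85292251]] [[365.67853624 248.49964171]
 [364.70984578 248.86324455]
 [364.29343459 249.01954658]]
```

View pics/d.png

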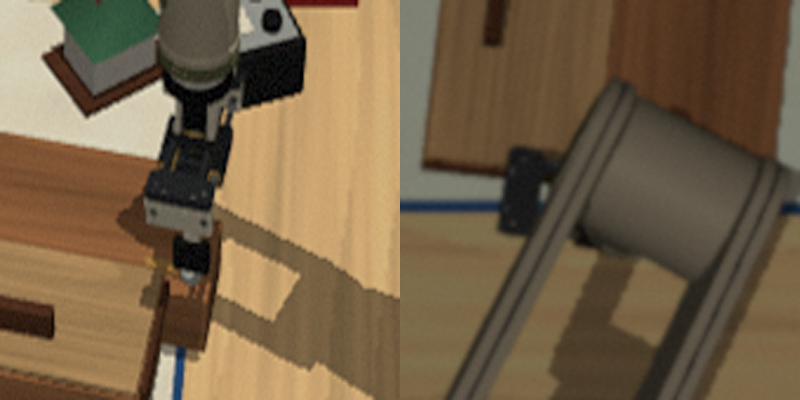

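The view is ambiguous: the fingers are fully shut at the knob's place. I'll raise the gripper and look again.

Emit:
arm_command --increments "1 0 0 -50 0;0 0 0 -100 0;0 0 0 -100 0;0 0 0 -100 0;0 0 0 -100 0"

```text
t: 4.45
tool_pos: [0.4201, -0.1599, 0.2072]
orientation: [-0.222, -3.132, -0.001]
force: [-0.3, 0.3, -0.9]
opening: 0.0281
gripper_force: 0.0
```

```bash
python3 - <<'E'
from plan import *
plan([])
P=[(.42,-.16,.108),(.42,-.16,.083),(.42,-.16,.072)]
i=robot.read_camera("side")[120:250,300:410]
cv2.imwrite("pics/e.png",cv2.resize(i,None,fx=4.6,fy=4.6,interpolation=cv2.INTER_CUBIC))
s=robot.read_state(); p=s['tool_pos']
print(proj("side",[p,p-[0,0,.025]]))
E
```

```text
t 4.45 now [ 0.4201 -0.1599  0.2072  3.0001] q6 -1.907 open 0.0281
[[352.56371595 178.98021715]
 [352.29775834 186.38373605]]
```

View pics/e.png

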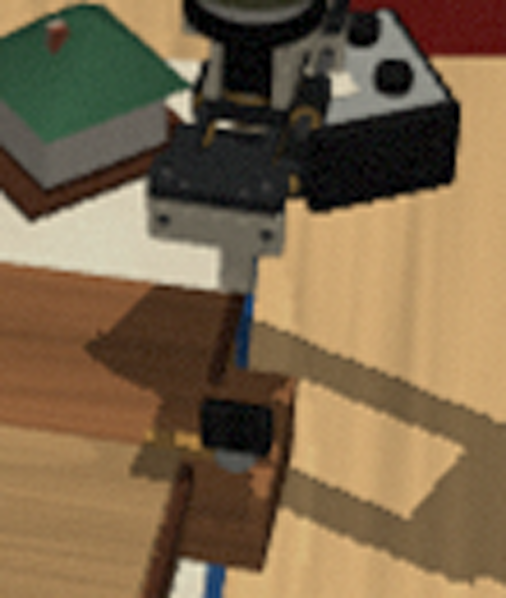

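```bash
python3 - <<'E'
from plan import *
plan([(.420,-.160,.110,CY+np.pi),(.42,-.16,.094,CY+np.pi)])
print(proj("side",[(.42,-.066,.266),(.42,-.14,.182),(.42,-.14,.207),(.42,-.13,.182)]))
E
```

```text
t 4.5 now [ 0.4198 -0.1598  0.2067  3.    ] q6 -1.907 open 0.0318
-0.3 -0.2 96.7 -0.037
0.0 0.0 16.0 0.000
[[350.30882995 184.99863955]
 [351.65305962 191.26749341]
 [351.91376612 183.8537408 ]
 [351.36648912 193.82077197]]
```

The fingertips look about 25 mm higher than predicted: seen at row 184, where I expected 191. I'll descend in steps while watching the force.

Emit:
arm_command --increments "0 0 0 50 -0.037;0 0 0 97 -0.037;0 0 0 97 -0.037;0 0 0 97 -0.037;0 0 0 97 -0.037"

```text
t: 5.0
tool_pos: [0.4218, -0.1608, 0.1137]
orientation: [0.165, 3.135, -0.002]
force: [0.1, 0.3, 0.3]
opening: 0.0719
gripper_force: 0.0
```

Emit:
arm_command --increments "0 0 0 5 0;0 0 0 10 0;0 0 0 15 0;0 0 0 15 0;0 0 0 15 0"

```text
t: 5.5
tool_pos: [0.4205, -0.1601, 0.0963]
orientation: [-0.165, -3.137, -0.0]
force: [0.5, 0.9, -0.4]
opening: 0.0927
gripper_force: 0.0
```

```bash
python3 - <<'E'
from plan import *
plan([]); 
i=robot.read_camera("side")[150:240,300:410]
cv2.imwrite("pics/f.png",cv2.resize(i,None,fx=6,fy=6,interpolation=cv2.INTER_CUBIC))
E
```

```text
t 5.5 now [ 0.4205 -0.1601  0.0963  3.0367] q6 -1.944 open 0.0927
```

View pics/f.png

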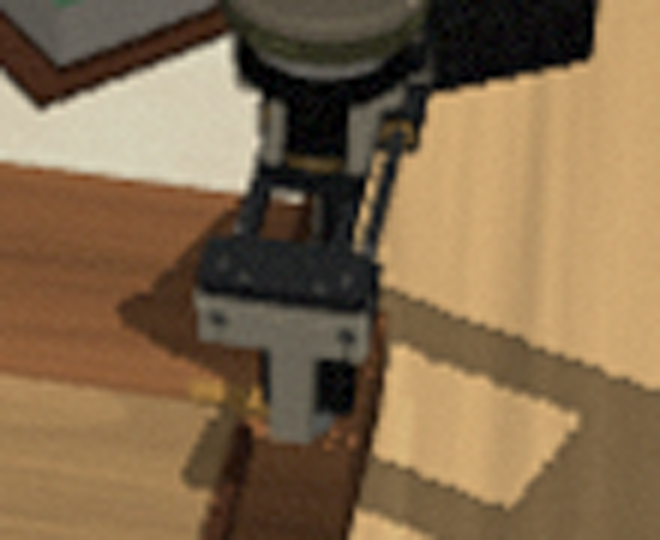

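The open front finger's tip is at about (349,224). That puts it near z≈96 mm, again about 25 mm above the nominal height. I'll go 8 mm lower and close.

Emit:
arm_command --increments "0 0 0 4 0;0 0 0 8 0;0.5 0 0 8 0;1 0 0 8 0;1 0 0 8 0"

```text
t: 6.05
tool_pos: [0.4207, -0.1602, 0.0885]
orientation: [0.165, 3.137, 0.0]
force: [-0.2, -0.4, -0.4]
opening: 0.0733
gripper_force: 0.0
```

Emit:
arm_command --increments "1 0 0 0 0;1 0 0 0 0;1 0 0 0 0;1 0 0 0 0;1 0 0 0 0"

```text
t: 6.55
tool_pos: [0.4206, -0.1602, 0.0884]
orientation: [-0.164, -3.137, -0.0]
force: [0.2, -0.7, -0.5]
opening: 0.0334
gripper_force: 0.0
```

Emit:
arm_command --increments "1 0 0 0 0;1 0 0 0 0;1 0 0 0 0;1 0 0 0 0;1 0 0 0 0"

```text
t: 7.05
tool_pos: [0.4206, -0.1605, 0.0885]
orientation: [0.165, 3.137, -0.001]
force: [0.3, -2.5, -0.8]
opening: 0.0115
gripper_force: 20.0
```

Gripped at 11.5 mm, which matches the bar. Now I'll turn it clockwise.

Emit:
arm_command --increments "1 0 0 0 0.14;1 0 0 0 0.28;1 0 0 0 0.42;1 0 0 0 0.56;1 0 0 0 0.7"

```text
t: 7.55
tool_pos: [0.421, -0.1596, 0.0885]
orientation: [1.238, 2.887, 0.002]
force: [2.9, 2.1, -0.9]
opening: 0.0119
gripper_force: 20.0
```

Emit:
arm_command --increments "1 0 0 0 0.14;1 0 0 0 0.28;1 0 0 0 0.42;1 0 0 0 0.56;1 0 0 0 0.66"

```text
t: 8.05
tool_pos: [0.4219, -0.1593, 0.0885]
orientation: [2.106, 2.33, 0.005]
force: [7.5, 2.4, -5.1]
opening: 0.0119
gripper_force: 20.0
```

Emit:
arm_command --increments "1 0 0 0 0.02;1 0 0 0 0.02;1 0 0 0 0.02;0.5 0 0 0 0.02;0.5 0 0 0 0.02"

```text
t: 8.55
tool_pos: [0.4206, -0.16, 0.0884]
orientation: [-2.124, -2.315, 0.0]
force: [-0.2, 0.2, -1.4]
opening: 0.0233
gripper_force: 0.0
```

```bash
python3 - <<'E'
from plan import *
plan([]);s=robot.read_state();print(s['force'],s['wrist_torque'])
E
```

```text
t 8.55 now [ 0.4206 -0.16    0.0884  1.6569] q6 -0.564 open 0.0233
[-0.16273654  0.17780201 -1.38408516] [-0.00359606 -0.10524089  0.00953486]
```

```bash
python3 - <<'E'
from plan import *
c=(.4206,-.16,.0884,1.6569); y=CY+np.pi
plan([(.4206,-.16,.15,1.6569),(.51,-.114,.15,2.35),(.5995,-.069,.14,y),(.5995,-.069,.089,y)],c)
print(robot.read_state()['q'])
E
```

```text
0.0 0.0 -61.6 0.000
38.1 93.0 -0.0 -0.693
-30.9 95.3 10.0 -0.687
0.0 0.0 51.0 0.000
[-4.77696005e-01 -1.84612257e-01  2.03487213e+00  5.26788560e-05
  1.29168853e+00 -5.63824872e-01]
```

Emit:
arm_command --increments "0.6 0 0 -45 0;0.6 0 0 -62 0;0.2 0 0 -62 0;0 0 0 -62 0"

```text
t: 8.95
tool_pos: [0.4206, -0.1603, 0.1503]
orientation: [2.124, 2.315, 0.0]
force: [0.2, -0.4, -0.4]
opening: 0.0485
gripper_force: 0.0
```

Emit:
arm_command --increments "0 38 93 0 -0.693;0 38 93 0 -0.693;0 38 93 0 -0.693;0 38 93 0 -0.693;0 38 93 0 -0.693"

```text
t: 9.45
tool_pos: [0.5089, -0.1135, 0.1478]
orientation: [-1.2, -2.899, 0.001]
force: [-0.2, -0.1, -0.6]
opening: 0.0887
gripper_force: 0.0
```

Emit:
arm_command --increments "0 -31 95 10 -0.687;0 -31 95 10 -0.687;0 -31 95 10 -0.687;0 -31 95 10 -0.687;0 -31 95 10 -0.687"

```text
t: 9.95
tool_pos: [0.5982, -0.069, 0.1373]
orientation: [-0.154, -3.133, -0.001]
force: [0.4, -0.4, 0.4]
opening: 0.093
gripper_force: 0.0
```

```bash
python3 - <<'E'
from plan import *
y=CY+np.pi
plan([(.5995,-.069,.089,y)])
E
```

```text
t 9.95 now [ 0.5982 -0.069   0.1373  3.0433] q6 -1.673 open 0.093
-1.3 0.2 48.3 0.006
```

Emit:
arm_command --increments "0 -1 0 30 0;0 -1 0 48 0;0.6 -1 0 48 0;1 -1 0 48 0;1 -1 0 48 0"

```text
t: 10.45
tool_pos: [0.6009, -0.0699, 0.0932]
orientation: [0.165, 3.136, -0.0]
force: [-0.6, 1.2, 1.0]
opening: 0.0736
gripper_force: 0.0
```

Emit:
arm_command --increments "1 0 0 0 0;1 0 0 0 0;1 0 0 0 0;1 0 0 0 0;1 0 0 0 0"

```text
t: 10.95
tool_pos: [0.6005, -0.0698, 0.0926]
orientation: [0.165, 3.137, -0.0]
force: [0.2, 0.1, 0.0]
opening: 0.0337
gripper_force: 0.0
```

Emit:
arm_command --increments "1 0 0 0 0;1 0 0 0 0;1 0 0 0 0;1 0 0 0 0;1 0 0 0 0"

```text
t: 11.45
tool_pos: [0.6004, -0.0695, 0.0924]
orientation: [-0.164, -3.137, -0.0]
force: [0.6, 2.3, -0.1]
opening: 0.0139
gripper_force: 20.0
```

Emit:
arm_command --increments "1 0 -15 0 0;1 0 -35 0 0;1 0 -55 0 0;1 0 -75 0 0;1 0 -75 0 0"

```text
t: 11.95
tool_pos: [0.592, -0.1472, 0.0924]
orientation: [-0.168, -3.137, 0.003]
force: [-1.6, -1.6, 1.1]
opening: 0.0135
gripper_force: 20.0
```

Emit:
arm_command --increments "1 0 -20 0 0;1 0 -40 0 0;1 0 -60 0 0;1 0 -74 0 0;1 0 -74 0 0"

```text
t: 12.45
tool_pos: [0.5846, -0.2156, 0.0923]
orientation: [-0.165, -3.136, -0.008]
force: [-3.1, 11.4, 5.7]
opening: 0.0139
gripper_force: 20.0
```

Emit:
arm_command --increments "1 0 0 0 0;1 0 0 0 0;0.6 0 0 0 0;0.6 0 0 0 0;0.6 0 0 0 0"

```text
t: 12.95
tool_pos: [0.585, -0.2181, 0.0925]
orientation: [0.165, 3.137, -0.001]
force: [-1.1, -0.3, -0.5]
opening: 0.0332
gripper_force: 0.0
```

Emit:
arm_command --increments "0.5 0 0 -50 0;0.3 0 0 -78 0;0.3 0 0 -78 0"

```text
t: 13.25
tool_pos: [0.5879, -0.2197, 0.1768]
orientation: [0.165, 3.128, -0.006]
force: [0.3, -0.7, 0.9]
opening: 0.057
gripper_force: 0.0
```

```bash
cat > look.py <<'E'
from plan import *
import sys
def look(ref="pics/top0.png",save=None):
    im=robot.read_camera("top"); r=cv2.imread(ref)
    if save: cv2.imwrite(save,im)
    for n,(x0,y0,x1,y1) in dict(brake=(234,164,262,212),box=(226,226,254,276),timber=(162,216,205,266),tank=(170,166,200,212),pot=(205,208,225,226)).items():
        d=cv2.absdiff(im,r)[y0:y1,x0:x1].max(2); print(n,"changed px",(d>35).sum(),end="; ")
    print()
if __name__=="__main__": look(save=sys.argv[1])
E
python3 - <<'E'
from look import *
look(save="pics/top1.png")
# brake first
b=(.5876,.1659); yb=np.radians(11.2+180)
plan([(.585,-.05,.17,3.037),(.5876,.06,.17,yb),(*b,.12,yb),(*b,.045,yb)])
E
```

```text
brake changed px 0; box changed px 0; timber changed px 0; tank changed px 0; pot changed px 0; 
t 13.3 now [ 0.5867 -0.2191  0.1739  3.0365] q6 -1.905 open 0.0607
19.5 167.9 3.9 -0.001
8.9 109.7 -0.0 -0.300
-20.6 103.9 50.0 0.000
-0.0 0.0 75.0 0.000
```

Emit:
arm_command --increments "0.3 20 168 0 0;0.3 20 168 0 0;0.3 20 168 0 0;0.3 20 168 0 0"

```text
t: 13.7
tool_pos: [0.5813, -0.0447, 0.1686]
orientation: [-0.161, -3.135, -0.002]
force: [0.7, -0.1, 0.6]
opening: 0.065
gripper_force: 0.0
```

Emit:
arm_command --increments "0.3 9 110 0 -0.3;0.3 9 110 0 -0.3;0.3 9 110 0 -0.3;0.3 9 110 0 -0.3"

```text
t: 14.1
tool_pos: [0.5842, 0.0633, 0.169]
orientation: [0.309, -3.124, -0.0]
force: [0.5, 0.3, -0.6]
opening: 0.065
gripper_force: 0.0
```

Emit:
arm_command --increments "0.3 -21 104 54 0;0.3 -21 104 54 0;0.3 -21 104 54 0;0.3 -21 104 54 0;0.3 -21 104 54 0"

```text
t: 14.6
tool_pos: [0.5857, 0.166, 0.1162]
orientation: [0.304, -3.126, 0.002]
force: [0.2, -0.0, 0.7]
opening: 0.0649
gripper_force: 0.0
```

Emit:
arm_command --increments "0.3 0 0 0 0;0.3 0 0 0 0"

```text
t: 14.8
tool_pos: [0.5865, 0.1661, 0.1176]
orientation: [-0.303, 3.125, -0.0]
force: [-0.1, 0.2, 0.4]
opening: 0.0649
gripper_force: 0.0
```

```bash
python3 - <<'E'
from plan import *
plan([(.5876,.1659,.045,np.radians(191.2)-2*np.pi),(.5876,.1659,.02,np.radians(191.2)-2*np.pi)])
i=robot.read_camera("side")[200:350,200:340]
cv2.imwrite("pics/g.png",cv2.resize(i,None,fx=4,fy=4,interpolation=cv2.INTER_CUBIC))
p=robot.read_state()['tool_pos']; print(proj("side",[p,p-[0,0,.025],[.5876,.1659,.05]]),proj("top",[p]))
E
```

```text
t 14.8 now [ 0.5865  0.1661  0.1176 -2.9485] q6 -1.572 open 0.0649
-1.1 -0.4 72.6 -0.002
-0.0 0.0 25.0 0.000
[[269.6406677  294.28418843]
 [270.42347873 300.99168623]
 [271.22145761 311.80630941]] [[243.19183492 184.97349076]]
```

View pics/g.png

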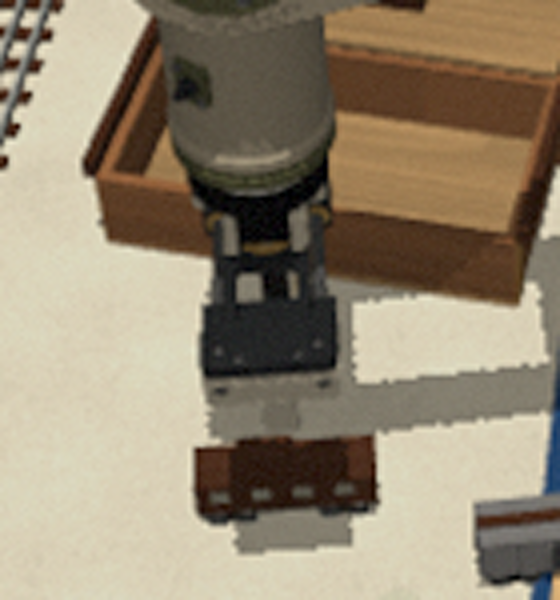

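The case is open and its bay uncovered. The gripper is centred over the brake van, with the finger column at x≈282 and the van centre at about 286. I'll descend stepwise, watching the force.

Emit:
arm_command --increments "0.3 -1 0 40 0;0.3 -1 0 70 0;0.3 -1 0 78 0;0.3 -1 0 83 0;0.3 -1 0 88 0"

```text
t: 15.35
tool_pos: [0.5878, 0.1678, 0.0299]
orientation: [-0.305, 3.124, 0.0]
force: [-0.8, -0.2, 0.2]
opening: 0.0652
gripper_force: 0.0
```

Emit:
arm_command --increments "0.3 0 0 2 0;0.3 0 0 4 0;0.3 0 0 6 0;0.3 0 0 8 0"

```text
t: 15.75
tool_pos: [0.5869, 0.168, 0.0209]
orientation: [-0.306, 3.126, 0.0]
force: [0.0, -0.7, -0.4]
opening: 0.0655
gripper_force: 0.0
```

Emit:
arm_command --increments "1 0 0 0 0;1 0 0 0 0;1 0 0 0 0;1 0 0 0 0;1 0 0 0 0"

```text
t: 16.25
tool_pos: [0.5866, 0.1678, 0.0205]
orientation: [-0.306, 3.126, -0.0]
force: [-0.1, -0.6, 0.4]
opening: 0.0315
gripper_force: 20.0
```

Emit:
arm_command --increments "1 0 0 0 0;1 0 0 0 0;1 0 0 -10 0;1 0 0 -30 0;1 0 0 -30 0"

```text
t: 16.75
tool_pos: [0.5886, 0.1683, 0.0537]
orientation: [-0.306, 3.122, 0.001]
force: [0.2, 0.1, -1.6]
opening: 0.0318
gripper_force: 20.0
```

```bash
python3 - <<'E'
from plan import *
plan([]); s=robot.read_state(); print(s['force'],s['gripper_force'])
i=robot.read_camera("side")[220:350,200:340]
cv2.imwrite("pics/i.png",cv2.resize(i,None,fx=4,fy=4,interpolation=cv2.INTER_CUBIC))
E
```

```text
t 16.75 now [ 0.5886  0.1683  0.0537 -2.9464] q6 -1.571 open 0.0318
[ 0.23041226  0.1499288  -1.59340652] 19.987511336803436
```

View pics/i.png

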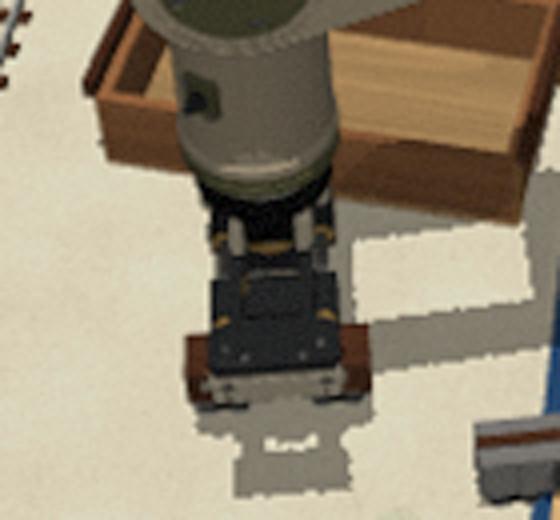

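The van is lifted level, with its weight on the wrist. Next I'll carry it to slot x=+88.

```bash
cat > put.py <<'E'
from plan import *
import sys
x=float(sys.argv[1])/1e3; y=case(x,0)
s=robot.read_state(); p=s['tool_pos']; y0=yaw_of(s); y0+=2*np.pi*(y0<0); y1=np.pi/2+CY
print("target",y,"p",p,y0)
c=(*p,y0); q=np.array(p[:2]); n=float(sys.argv[2]) if len(sys.argv)>2 else 3
w=[]
for k in range(1,int(n)+1):
    f=k/n; w.append((*(q+(y-q)*f),.155,y0+(y1-y0)*f))
plan(w+[(*y,.05,y1),(*y,.031,y1)],c)
E
python3 put.py 88
```

```text
target [ 0.68551793 -0.1051985 ] p [0.58797976 0.16821325 0.05234373] 3.3368277340958485
-14.2 -95.7 -102.7 0.624
-67.4 -69.4 -0.0 0.624
-95.3 -17.0 -0.0 0.624
0.0 -0.0 105.0 0.000
0.0 0.0 19.0 0.000
```

Emit:
arm_command --increments "1 0 0 -45 0;1 0 0 -90 0.1;1 -14 -96 -103 0.4;1 -14 -96 -103 0.624;1 -14 -96 -103 0.624"

```text
t: 17.3
tool_pos: [0.6208, 0.071, 0.1543]
orientation: [0.57, 3.087, -0.003]
force: [-1.0, 0.3, -2.0]
opening: 0.0321
gripper_force: 20.0
```

Emit:
arm_command --increments "1 -67 -69 0 0.624;1 -67 -69 0 0.624;1 -67 -69 0 0.624;1 -67 -69 0 0.624;1 -67 -69 0 0.624"

```text
t: 17.8
tool_pos: [0.6572, -0.012, 0.152]
orientation: [-1.482, -2.768, 0.001]
force: [-0.6, -0.5, -2.8]
opening: 0.032
gripper_force: 20.0
```

Emit:
arm_command --increments "1 -95 -17 0 0.624;1 -95 -17 0 0.624;1 -95 -17 0 0.624;1 -95 -17 0 0.624;1 -95 -17 0 0.624"

```text
t: 18.3
tool_pos: [0.6962, -0.0999, 0.1524]
orientation: [-2.256, -2.185, 0.001]
force: [-0.2, 0.6, -2.1]
opening: 0.0317
gripper_force: 20.0
```

```bash
cat > fin.py <<'E'
from plan import *
import sys
robot.read_camera("top"); y=case(float(sys.argv[1])/1e3,0); y1=np.pi/2+CY
plan([(*y,.055,y1),(*y,.031,y1)])
E
python3 fin.py 88
```

```text
t 18.35 now [ 0.6962 -0.0996  0.1526  1.5415] q6 -0.186 open 0.032
-5.9 -10.6 97.6 0.075
0.0 0.0 24.0 0.000
```

Emit:
arm_command --increments "1 -6 -11 0 0.075;1 -6 -11 0 0.075;1 -6 -11 40 0.075;1 -6 -11 80 0.075;1 -6 -11 98 0.075"

```text
t: 18.85
tool_pos: [0.6828, -0.1043, 0.0508]
orientation: [-2.327, -2.103, 0.005]
force: [-1.5, 0.7, -3.5]
opening: 0.0321
gripper_force: 20.0
```

Emit:
arm_command --increments "1 0 0 10 0;1 0 0 18 0;1 0 0 22 0;1 0 0 24 0;1 0 0 24 0"

```text
t: 19.35
tool_pos: [0.6862, -0.1058, 0.0326]
orientation: [2.336, 2.099, 0.002]
force: [-0.6, -0.4, -1.8]
opening: 0.0318
gripper_force: 20.0
```

```bash
python3 fin.py 88
```

```text
t 19.4 now [ 0.6862 -0.1058  0.0326  1.464 ] q6 -0.12 open 0.0322
0.5 -0.7 -22.4 -0.002
0.0 0.0 24.0 0.000
```

Emit:
arm_command --increments "1 0 0 2 0;1 0 0 4 0;1 0 0 4 0"

```text
t: 19.7
tool_pos: [0.686, -0.1057, 0.0285]
orientation: [2.336, 2.099, 0.001]
force: [-1.7, -0.1, 3.0]
opening: 0.0316
gripper_force: 20.0
```

Emit:
arm_command --increments "0.55 0 0 0 0;0.55 0 0 0 0;0.55 0 0 0 0;0.55 0 0 -30 0;0.55 0 0 -70 0"

```text
t: 20.2
tool_pos: [0.6828, -0.105, 0.0944]
orientation: [-2.333, -2.096, 0.006]
force: [1.3, 0.9, 0.2]
opening: 0.0423
gripper_force: 0.0
```

Emit:
arm_command --increments "0.3 0 0 -50 0;0.3 0 0 -50 0;0.3 0 0 -50 0"

```text
t: 20.5
tool_pos: [0.6869, -0.1059, 0.1501]
orientation: [2.334, 2.097, 0.004]
force: [-0.6, -0.8, -0.2]
opening: 0.0611
gripper_force: 0.0
```

```bash
cat > get.py <<'E'
from look import *
# get.py x y yawdeg n
x,y,a,n=map(float,sys.argv[1:5]); look(save=sys.argv[5])
s=robot.read_state(); p=s['tool_pos']; y0=yaw_of(s); y0+=2*np.pi*(y0<0); y1=np.radians(a+180); q=np.array(p[:2])
w=[(*(q+(np.array([x,y])-q)*k/n),.155-(.055*(k==n)),y0+(y1-y0)*k/n) for k in range(1,int(n)+1)]
plan(w,(*p,y0)); print(p,y0)
E
python3 get.py .5871 .3425 -8.4 3 pics/top2.png
```

```text
brake changed px 616; box changed px 0; timber changed px 0; tank changed px 0; pot changed px 0; 
145.0 -48.6 -7.5 -0.510
150.3 28.5 -0.0 -0.510
117.2 98.2 55.0 -0.510
[ 0.68552544 -0.10561636  0.14754542] 1.4638086863956314
```

Emit:
arm_command --increments "0.3 145 -49 -7 -0.51;0.3 145 -49 -7 -0.51;0.3 145 -49 -7 -0.51;0.3 145 -49 -7 -0.51;0.3 145 -49 -7 -0.51"

```text
t: 21.05
tool_pos: [0.6505, 0.0458, 0.1521]
orientation: [-1.725, -2.622, 0.003]
force: [0.6, -0.2, -0.1]
opening: 0.0655
gripper_force: 0.0
```

Emit:
arm_command --increments "0.3 150 29 0 -0.51;0.3 150 29 0 -0.51;0.3 150 29 0 -0.51;0.3 150 29 0 -0.51;0.3 150 29 0 -0.51"

```text
t: 21.55
tool_pos: [0.6192, 0.1935, 0.1526]
orientation: [-1.014, -2.971, 0.003]
force: [-0.2, -0.6, -0.4]
opening: 0.0651
gripper_force: 0.0
```

Emit:
arm_command --increments "0.3 117 98 55 -0.51;0.3 117 98 55 -0.51;0.3 117 98 55 -0.51;0.3 117 98 55 -0.51;0.3 117 98 55 -0.51"

```text
t: 22.05
tool_pos: [0.5862, 0.3418, 0.0966]
orientation: [-0.234, -3.129, 0.004]
force: [0.4, 0.4, 0.7]
opening: 0.0648
gripper_force: 0.0
```

```bash
cat > down.py <<'E'
from plan import *
import sys
x,y,a=map(float,sys.argv[1:4]); robot.read_camera("top")
s=robot.read_state(); p=s['tool_pos']; y0=yaw_of(s); y0+=2*np.pi*(y0<0)
plan([(x,y,.021,np.radians(a+180))],(*p,y0)); print(p,y0)
E
python3 down.py .5871 .3425 -8.4
```

```text
0.5 1.7 76.8 -0.006
[0.58733252 0.34070095 0.09780836] 2.989181309622396
```

Emit:
arm_command --increments "0.3 0 2 0 0;0.3 0 2 40 0;0.3 0 2 70 0;0.3 0 2 77 0;0.3 0 2 77 0"

```text
t: 22.6
tool_pos: [0.5875, 0.3424, 0.0215]
orientation: [-0.237, -3.131, 0.002]
force: [0.1, -0.5, 0.9]
opening: 0.0653
gripper_force: 0.0
```

Emit:
arm_command --increments "1 0 0 0 0;1 0 0 0 0;1 0 0 0 0;1 0 0 0 0;1 0 0 0 0"

```text
t: 23.1
tool_pos: [0.588, 0.3446, 0.0232]
orientation: [0.232, 3.132, 0.001]
force: [-0.6, -0.6, 2.2]
opening: 0.0315
gripper_force: 20.0
```

Emit:
arm_command --increments "1 0 0 0 0;1 0 0 0 0;1 0 0 -10 0;1 0 0 -30 0;1 0 0 -30 0"

```text
t: 23.6
tool_pos: [0.5893, 0.3451, 0.0554]
orientation: [0.232, 3.129, 0.003]
force: [1.1, 0.6, -1.8]
opening: 0.0315
gripper_force: 20.0
```

```bash
python3 put.py 29 3
python3 - <<'E'
from look import *
look()
i=robot.read_camera("side")[300:440,180:390]
cv2.imwrite("pics/j.png",cv2.resize(i,None,fx=3,fy=3,interpolation=cv2.INTER_CUBIC))
E
```

```text
target [ 0.62684113 -0.09903133] p [0.58925503 0.34505634 0.05544745] 2.993780610324692
-34.2 -144.6 -99.6 0.509
-100.3 -109.6 -0.0 0.509
-141.0 -46.7 -0.0 0.509
0.0 0.0 105.0 0.000
0.0 0.0 19.0 0.000
brake changed px 719; box changed px 296; timber changed px 1013; tank changed px 808; pot changed px 211;
```

View pics/j.png

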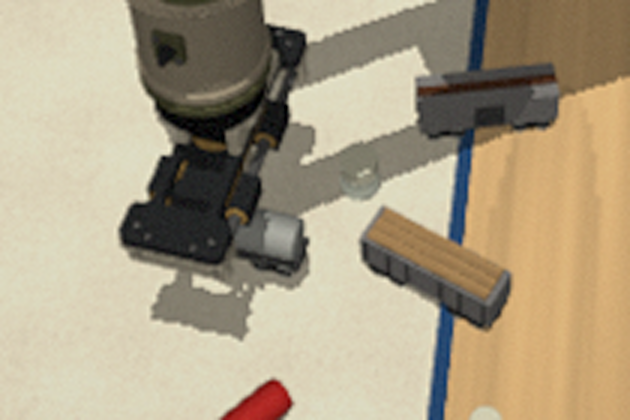

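```bash
python3 - <<'E'
from h import *
for z in(.055,.065,.075): print(z,cast("side",[(281.7,380),(280,391)],z))
print(proj("side",[(.5893,.345,.065),(.5343,.352,.066),(.5343,.352,.033)]))
i=cv2.imread("pics/top2.png")
E
```

```text
0.055 [[0.53279822 0.34980969]
 [0.53225491 0.37655687]]
0.065 [[0.53128223 0.35564031]
 [0.53074374 0.38215005]]
0.075 [[0.52976624 0.36147094]
 [0.52923257 0.38774323]]
[[256.06577637 373.32319598]
 [280.5526982  378.14864908]
 [281.45774497 386.08030329]]
```

The visible tank end casts to x≈0.532 against 0.534 expected, so the grip is centred within about 3 mm. I'll carry it to slot +29.

Emit:
arm_command --increments "1 0 0 -45 0;1 0 0 -90 0;1 -34 -145 -100 0.25;1 -34 -145 -100 0.509;1 -34 -145 -100 0.509"

```text
t: 24.2
tool_pos: [0.5992, 0.1944, 0.1515]
orientation: [-0.932, -2.999, 0.001]
force: [0.2, -0.9, -2.9]
opening: 0.0314
gripper_force: 20.0
```

Emit:
arm_command --increments "1 -100 -110 0 0.509;1 -100 -110 0 0.509;1 -100 -110 0 0.509;1 -100 -110 0 0.509;1 -100 -110 0 0.509"

```text
t: 24.7
tool_pos: [0.62, 0.0469, 0.151]
orientation: [-1.655, -2.668, 0.002]
force: [0.5, -0.1, -2.6]
opening: 0.0319
gripper_force: 20.0
```

Emit:
arm_command --increments "1 -141 -47 0 0.509;1 -141 -47 0 0.509;1 -141 -47 0 0.509;1 -141 -47 0 0.509;1 -141 -47 0 0.509"

```text
t: 25.2
tool_pos: [0.6414, -0.0986, 0.1513]
orientation: [-2.269, -2.17, 0.001]
force: [-0.4, 0.5, -1.4]
opening: 0.0316
gripper_force: 20.0
```

```bash
python3 fin.py 29
```

```text
t 25.25 now [ 0.6413 -0.0975  0.1513  1.5294] q6 -0.189 open 0.0316
-2.2 -14.4 96.3 0.063
0.0 0.0 24.0 0.000
```

Emit:
arm_command --increments "1 -2 -14 0 0.063;1 -2 -14 0 0.063;1 -2 -14 40 0.063;1 -2 -14 80 0.063;1 -2 -14 96 0.063"

```text
t: 25.75
tool_pos: [0.6249, -0.0975, 0.0517]
orientation: [-2.329, -2.101, 0.005]
force: [0.0, -0.1, -2.6]
opening: 0.0312
gripper_force: 20.0
```

Emit:
arm_command --increments "1 0 0 8 0;1 0 0 14 0;1 0 0 18 0;1 0 0 21 0;1 0 0 21 0"

```text
t: 26.25
tool_pos: [0.6283, -0.1, 0.0362]
orientation: [2.337, 2.098, 0.001]
force: [-0.7, -0.1, -2.5]
opening: 0.0316
gripper_force: 20.0
```

Emit:
arm_command --increments "1 0 0 2 0;1 0 0 4 0;1 0 0 5 0;1 0 0 5 0"

```text
t: 26.65
tool_pos: [0.628, -0.1, 0.0312]
orientation: [2.338, 2.098, 0.001]
force: [-1.8, 0.7, 4.1]
opening: 0.0314
gripper_force: 20.0
```

```bash
python3 fin.py 29
```

```text
t 26.7 now [ 0.628  -0.1     0.0312  1.4628] q6 -0.13 open 0.0312
0.8 -1.3 -23.8 -0.003
0.0 0.0 24.0 0.000
```

Floor contact at the expected height, so I'll release and move toward the timber wagon.

Emit:
arm_command --increments "0.55 0 0 0 0;0.55 0 0 0 0;0.55 0 0 0 0;0.55 0 0 -30 0;0.55 0 0 -70 0"

```text
t: 27.2
tool_pos: [0.6252, -0.0993, 0.0978]
orientation: [-2.334, -2.095, 0.006]
force: [1.3, -0.0, 0.1]
opening: 0.0418
gripper_force: 0.0
```

Emit:
arm_command --increments "0.3 0 0 -50 0;0.3 0 0 -50 0;0.3 0 0 -50 0"

```text
t: 27.5
tool_pos: [0.6291, -0.1002, 0.1528]
orientation: [2.335, 2.096, 0.004]
force: [-0.7, 0.5, -1.1]
opening: 0.0611
gripper_force: 0.0
```

```bash
python3 get.py .4391 .3422 -24.5 3 pics/top3.png
```

```text
brake changed px 610; box changed px 0; timber changed px 0; tank changed px 487; pot changed px 0; 
139.7 -78.4 -4.5 -0.417
159.5 -15.1 -0.0 -0.417
151.9 50.8 55.0 -0.417
[ 0.62776953 -0.09988641  0.15047252] 1.462778326296066
```

Emit:
arm_command --increments "0.3 140 -78 -4 -0.417;0.3 140 -78 -4 -0.417;0.3 140 -78 -4 -0.417;0.3 140 -78 -4 -0.417;0.3 140 -78 -4 -0.417"

```text
t: 28.05
tool_pos: [0.5636, 0.0494, 0.1526]
orientation: [-1.849, -2.537, 0.003]
force: [0.3, -1.4, 0.1]
opening: 0.0652
gripper_force: 0.0
```

Emit:
arm_command --increments "0.3 160 -15 0 -0.417;0.3 160 -15 0 -0.417;0.3 160 -15 0 -0.417;0.3 160 -15 0 -0.417;0.3 160 -15 0 -0.417"

```text
t: 28.55
tool_pos: [0.502, 0.1957, 0.1535]
orientation: [-1.288, -2.865, 0.002]
force: [0.1, -0.1, 0.0]
opening: 0.0652
gripper_force: 0.0
```

Emit:
arm_command --increments "0.3 152 51 55 -0.417;0.3 152 51 55 -0.417;0.3 152 51 55 -0.417;0.3 152 51 55 -0.417;0.3 152 51 55 -0.417"

```text
t: 29.05
tool_pos: [0.4391, 0.3427, 0.0973]
orientation: [-0.668, -3.068, 0.004]
force: [0.8, -0.4, 0.6]
opening: 0.0653
gripper_force: 0.0
```

```bash
python3 down.py .4391 .3422 -24.5
```

```text
1.1 -0.0 77.2 -0.002
[0.44010008 0.34176058 0.09816106] 2.7120144973092093
```

Emit:
arm_command --increments "0.3 1 0 30 0;0.3 1 0 60 0;0.3 1 0 72 0;0.3 1 0 77 0;0.3 1 0 77 0"

```text
t: 29.6
tool_pos: [0.4395, 0.3426, 0.0227]
orientation: [0.67, 3.069, -0.0]
force: [-0.0, 0.0, 0.1]
opening: 0.0647
gripper_force: 0.0
```

Emit:
arm_command --increments "1 0 0 0 0;1 0 0 0 0;1 0 0 0 0;1 0 0 0 0;1 0 0 0 0"

```text
t: 30.1
tool_pos: [0.4388, 0.3439, 0.0229]
orientation: [0.666, 3.07, 0.001]
force: [-0.6, -0.3, 1.9]
opening: 0.032
gripper_force: 20.0
```

Emit:
arm_command --increments "1 0 0 0 0;1 0 0 0 0;1 0 0 -10 0;1 0 0 -30 0;1 0 0 -30 0"

```text
t: 30.6
tool_pos: [0.4402, 0.3446, 0.0553]
orientation: [0.666, 3.067, 0.005]
force: [0.9, 1.0, -1.4]
opening: 0.0321
gripper_force: 20.0
```

```bash
python3 put.py -30 3
python3 - <<'E'
from look import *
i=robot.read_camera("side")[300:440,230:410]
cv2.imwrite("pics/k.png",cv2.resize(i,None,fx=3,fy=3,interpolation=cv2.INTER_CUBIC))
E
```

```text
target [ 0.56816434 -0.09286415] p [0.44022373 0.34459846 0.05530785] 2.7139080648718106
-99.3 -115.0 -99.7 0.416
-137.3 -65.1 -0.0 0.416
-151.9 -4.1 -0.0 0.416
0.0 -0.0 105.0 0.000
0.0 0.0 19.0 0.000
```

Emit:
arm_command --increments "1 0 0 -45 0;1 0 0 -90 0;1 -99 -115 -100 0.2;1 -99 -115 -100 0.416;1 -99 -115 -100 0.416"

```text
t: 31.15
tool_pos: [0.4802, 0.1985, 0.1519]
orientation: [-1.293, -2.863, 0.0]
force: [1.6, 1.1, -1.9]
opening: 0.0317
gripper_force: 20.0
```

Emit:
arm_command --increments "1 -137 -65 0 0.416;1 -137 -65 0 0.416;1 -137 -65 0 0.416;1 -137 -65 0 0.416;1 -137 -65 0 0.416"

```text
t: 31.65
tool_pos: [0.5225, 0.053, 0.1513]
orientation: [-1.853, -2.535, 0.001]
force: [-0.4, 0.7, -1.1]
opening: 0.0319
gripper_force: 20.0
```

Emit:
arm_command --increments "1 -152 -4 0 0.416;1 -152 -4 0 0.416;1 -152 -4 0 0.416;1 -152 -4 0 0.416;1 -152 -4 0 0.416"

```text
t: 32.15
tool_pos: [0.5653, -0.0911, 0.1514]
orientation: [-2.333, -2.102, 0.001]
force: [-0.5, 1.0, -1.6]
opening: 0.0319
gripper_force: 20.0
```

```bash
python3 fin.py -30
```

```text
t 32.2 now [ 0.5652 -0.0901  0.1515  1.468 ] q6 -0.146 open 0.032
-2.4 3.2 96.5 0.002
0.0 0.0 24.0 0.000
```

Emit:
arm_command --increments "1 -2 3 0 0;1 -2 3 0 0;1 -2 3 40 0;1 -2 3 80 0;1 -2 3 96 0"

```text
t: 32.7
tool_pos: [0.5655, -0.0922, 0.0522]
orientation: [-2.329, -2.101, 0.005]
force: [-1.3, 1.1, -1.9]
opening: 0.0318
gripper_force: 20.0
```

Emit:
arm_command --increments "1 0 0 8 0;1 0 0 14 0;1 0 0 18 0;1 0 0 21 0;1 0 0 21 0"

```text
t: 33.2
tool_pos: [0.5689, -0.0941, 0.036]
orientation: [2.334, 2.101, 0.001]
force: [0.2, 0.4, -1.0]
opening: 0.0318
gripper_force: 20.0
```

Emit:
arm_command --increments "1 0 0 2 0;1 0 0 4 0;1 0 0 5 0;1 0 0 5 0"

```text
t: 33.6
tool_pos: [0.5686, -0.0941, 0.0309]
orientation: [2.335, 2.102, 0.0]
force: [-1.7, 0.2, 2.7]
opening: 0.0318
gripper_force: 20.0
```

```bash
python3 fin.py -30
```

```text
t 33.65 now [ 0.5686 -0.0941  0.0309  1.4658] q6 -0.148 open 0.0322
1.2 -0.6 -24.1 -0.000
0.0 0.0 24.0 0.000
```

Emit:
arm_command --increments "0.55 0 0 0 0;0.55 0 0 0 0;0.55 0 0 0 0;0.55 0 0 -30 0;0.55 0 0 -70 0"

```text
t: 34.15
tool_pos: [0.5659, -0.0934, 0.098]
orientation: [-2.331, -2.098, 0.005]
force: [0.3, 0.4, 1.0]
opening: 0.0421
gripper_force: 0.0
```

Emit:
arm_command --increments "0.3 0 0 -50 0;0.3 0 0 -50 0;0.3 0 0 -50 0"

```text
t: 34.45
tool_pos: [0.5698, -0.0944, 0.1524]
orientation: [2.332, 2.099, 0.004]
force: [-0.4, -1.1, -0.8]
opening: 0.0614
gripper_force: 0.0
```

```bash
python3 get.py .4147 .1904 12.4 3 pics/top4.png
```

```text
brake changed px 606; box changed px 717; timber changed px 520; tank changed px 465; pot changed px 0; 
88.9 -60.9 -4.7 -0.631
107.7 3.2 -0.0 -0.631
85.1 66.2 55.0 -0.631
[ 0.56844965 -0.09401185  0.15029989] 1.4657868618117507
```

The boxcar region has changed, so I'll look.

```bash
python3 - <<'E'
from h import *
crop(cv2.imread("pics/top4.png"),190,180,140,110,5,"pics/l.png")
E
```

```text
(no output)
```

View pics/l.png

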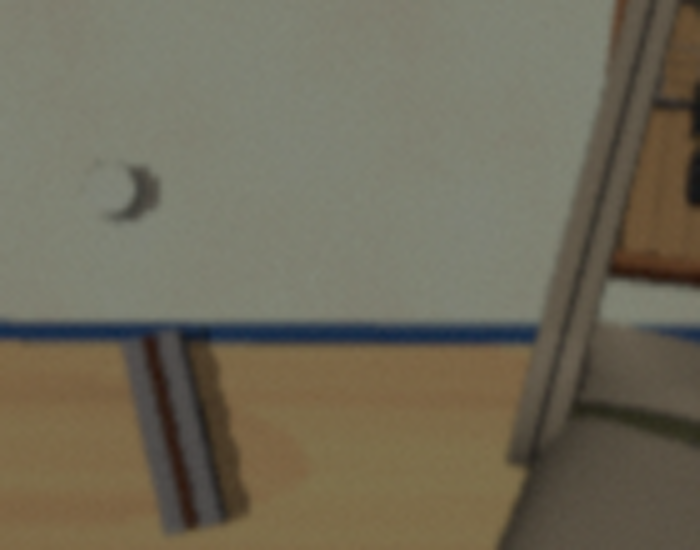

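The boxcar was knocked toward the robot. Its roof corners in the crop are (122,342), (178,332), (165,534) and (221,521).

```bash
python3 - <<'E'
from h import *
w=cast("top",np.array([(122,342),(178,332),(165,534),(221,521)])/5+[190,180]-.4,.05); d=w[:2].mean(0)-w[2:].mean(0)
print(w.mean(0),np.linalg.norm(d),np.linalg.norm(w[0]-w[1]),np.degrees(np.arctan2(d[1],d[0])))
E
```

```text
[0.37167023 0.22358661] 0.10734972123944894 0.03126468594540194 13.671674789383662
```

```bash
python3 get.py .3717 .2236 13.3 3 pics/top5.png
```

```text
brake changed px 602; box changed px 711; timber changed px 520; tank changed px 470; pot changed px 0; 
98.4 -76.0 -6.0 -0.636
124.3 -2.7 -0.0 -0.636
101.6 71.6 55.0 -0.636
[ 0.56762597 -0.09382464  0.1490454 ] 1.4657814936605684
```

Emit:
arm_command --increments "0.3 98 -76 -6 -0.636;0.3 98 -76 -6 -0.636;0.3 98 -76 -6 -0.636;0.3 98 -76 -6 -0.636;0.3 98 -76 -6 -0.636"

```text
t: 35.05
tool_pos: [0.5013, 0.0125, 0.1542]
orientation: [-1.549, -2.73, 0.002]
force: [-0.3, -0.3, -0.6]
opening: 0.0653
gripper_force: 0.0
```

Emit:
arm_command --increments "0.3 124 -3 0 -0.636;0.3 124 -3 0 -0.636;0.3 124 -3 0 -0.636;0.3 124 -3 0 -0.636;0.3 124 -3 0 -0.636"

```text
t: 35.55
tool_pos: [0.4359, 0.1175, 0.1542]
orientation: [-0.618, -3.077, 0.002]
force: [0.4, -0.4, -0.3]
opening: 0.0654
gripper_force: 0.0
```

Emit:
arm_command --increments "0.3 102 72 55 -0.636;0.3 102 72 55 -0.636;0.3 102 72 55 -0.636;0.3 102 72 55 -0.636;0.3 102 72 55 -0.636"

```text
t: 36.05
tool_pos: [0.3694, 0.2232, 0.0985]
orientation: [0.376, -3.114, 0.002]
force: [0.7, 0.4, 0.2]
opening: 0.0652
gripper_force: 0.0
```

```bash
python3 down.py .3717 .2236 13.3
```

```text
-1.7 0.2 77.9 0.006
[0.37006769 0.22298943 0.09891462] 3.380041577643172
```

Emit:
arm_command --increments "0.3 -2 0 30 0;0.3 -2 0 60 0;0.3 -2 0 72 0;0.3 -2 0 77 0;0.3 -2 0 77 0"

```text
t: 36.6
tool_pos: [0.3735, 0.2232, 0.0238]
orientation: [0.363, -3.119, 0.001]
force: [0.3, -0.2, 0.7]
opening: 0.0651
gripper_force: 0.0
```

Emit:
arm_command --increments "1 0 0 0 0;1 0 0 0 0;1 0 0 0 0;1 0 0 0 0;1 0 0 0 0"

```text
t: 37.1
tool_pos: [0.3744, 0.2238, 0.0248]
orientation: [-0.364, 3.12, 0.001]
force: [-1.9, 0.1, 1.8]
opening: 0.032
gripper_force: 20.0
```

Emit:
arm_command --increments "1 0 0 0 0;1 0 0 0 0;1 0 0 -10 0;1 0 0 -30 0;1 0 0 -30 0"

```text
t: 37.6
tool_pos: [0.3758, 0.2243, 0.0568]
orientation: [-0.364, 3.117, 0.002]
force: [1.3, 0.1, -1.2]
opening: 0.0318
gripper_force: 20.0
```

```bash
python3 put.py -89 3
```

```text
target [ 0.50948755 -0.08669697] p [0.37575731 0.2243282  0.05681953] 3.3738541923779994
-19.5 -111.2 -98.2 0.636
-81.7 -77.8 -0.0 0.636
-112.0 -14.1 -0.0 0.636
-0.0 0.0 105.0 0.000
0.0 0.0 19.0 0.000
```

Emit:
arm_command --increments "1 0 0 -45 0;1 0 0 -90 0.1;1 -20 -111 -98 0.35;1 -20 -111 -98 0.636;1 -20 -111 -98 0.636"

```text
t: 38.1
tool_pos: [0.4206, 0.1169, 0.1528]
orientation: [0.51, 3.098, -0.002]
force: [-1.3, 0.2, -1.9]
opening: 0.0318
gripper_force: 20.0
```

Emit:
arm_command --increments "1 -82 -78 0 0.636;1 -82 -78 0 0.636;1 -82 -78 0 0.636;1 -82 -78 0 0.636;1 -82 -78 0 0.636"

```text
t: 38.6
tool_pos: [0.4724, 0.0196, 0.1513]
orientation: [-1.452, -2.785, 0.001]
force: [0.0, -0.8, -1.0]
opening: 0.0318
gripper_force: 20.0
```

Emit:
arm_command --increments "1 -112 -14 0 0.636;1 -112 -14 0 0.636;1 -112 -14 0 0.636;1 -112 -14 0 0.636;1 -112 -14 0 0.636"

```text
t: 39.1
tool_pos: [0.5257, -0.0797, 0.1511]
orientation: [-2.249, -2.191, 0.001]
force: [-0.5, -0.2, -1.9]
opening: 0.032
gripper_force: 20.0
```

```bash
python3 fin.py -89
```

```text
t 39.15 now [ 0.5256 -0.0794  0.1511  1.5463] q6 -0.222 open 0.0319
-7.7 -15.9 96.1 0.080
0.0 0.0 24.0 0.000
```

Emit:
arm_command --increments "1 -8 -16 0 0.08;1 -8 -16 0 0.08;1 -8 -16 0 0.08;1 -8 -16 40 0.08;1 -8 -16 80 0.08"

```text
t: 39.65
tool_pos: [0.5121, -0.0868, 0.0731]
orientation: [2.323, 2.109, 0.005]
force: [-0.1, -0.2, -1.7]
opening: 0.0319
gripper_force: 20.0
```

Emit:
arm_command --increments "1 0 0 16 0;1 0 0 26 0;1 0 0 32 0;1 0 0 36 0;1 0 0 36 0"

```text
t: 40.15
tool_pos: [0.5105, -0.0868, 0.0369]
orientation: [2.327, 2.109, 0.001]
force: [-0.2, 0.2, -1.3]
opening: 0.032
gripper_force: 20.0
```

Emit:
arm_command --increments "1 0 0 2 0;1 0 0 4 0;1 0 0 4 0;1 0 0 4 0"

```text
t: 40.55
tool_pos: [0.5103, -0.0868, 0.0328]
orientation: [2.328, 2.108, 0.001]
force: [0.3, -0.4, -0.8]
opening: 0.0319
gripper_force: 20.0
```

```bash
python3 fin.py -89
```

```text
t 40.6 now [ 0.5103 -0.0868  0.0328  1.4718] q6 -0.169 open 0.0318
0.0 -0.8 -22.2 0.006
0.0 0.0 24.0 0.000
```

Emit:
arm_command --increments "1 0 0 1 0;1 0 0 2 0;0.55 0 0 2 0;0.55 0 0 2 0;0.55 0 0 2 0"

```text
t: 41.1
tool_pos: [0.5096, -0.0866, 0.0301]
orientation: [-2.328, -2.109, 0.0]
force: [-0.3, -0.3, 0.1]
opening: 0.0416
gripper_force: 0.0
```

Emit:
arm_command --increments "0.55 0 0 -30 0;0.55 0 0 -70 0;0.3 0 0 -120 0;0.3 0 0 -140 0;0.3 0 0 -140 0"

```text
t: 41.6
tool_pos: [0.5124, -0.0874, 0.1747]
orientation: [2.324, 2.105, 0.006]
force: [0.3, -1.5, -0.0]
opening: 0.0609
gripper_force: 0.0
```

Emit:
arm_command --increments "0.3 0 0 0 -0.2;0.3 0 0 0 -0.3"

```text
t: 41.8
tool_pos: [0.509, -0.0865, 0.1686]
orientation: [-1.979, -2.437, 0.001]
force: [0.3, 0.7, -0.0]
opening: 0.0653
gripper_force: 0.0
```

```bash
python3 - <<'E'
from look import *
look()
y=3.037; s=robot.read_state(); p=s['tool_pos']
plan([(.535,-.13,.17,2.35),(.585,-.218,.17,y),(.585,-.218,.0925,y)])
a=robot.read_camera("side")[160:290,210:380]; b=robot.read_camera("top")[110:280,290:440]
f=lambda i:cv2.resize(i,(400,400),interpolation=cv2.INTER_CUBIC)
cv2.imwrite("pics/m.png",np.hstack([f(a),f(b)]))
E
```

```text
brake changed px 598; box changed px 552; timber changed px 514; tank changed px 457; pot changed px 0; 
t 41.85 now [ 0.5089 -0.0864  0.1684  1.7877] q6 -0.485 open 0.065
-48.2 16.1 -1.6 -0.562
-97.7 -26.3 -0.0 -0.687
0.0 0.0 77.5 0.000
```

View pics/m.png

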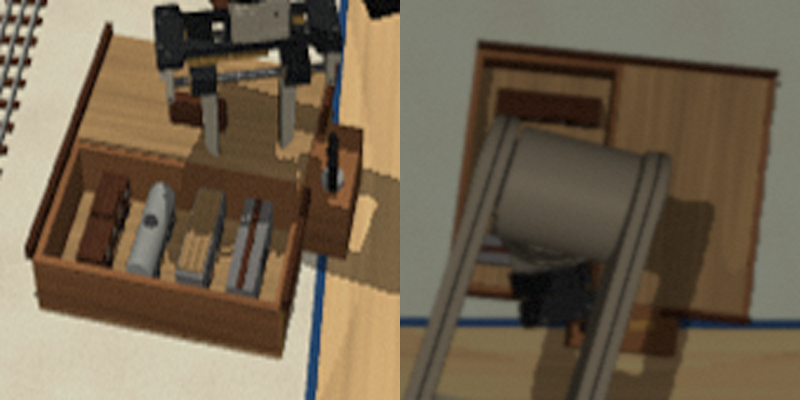

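All four wagons stand upright side by side in the bay. Next is the rib, to shut the cover.

Emit:
arm_command --increments "0.3 -48 16 0 -0.562;0.3 -48 16 0 -0.562;0.3 -48 16 0 -0.562;0.3 -48 16 0 -0.562"

```text
t: 42.35
tool_pos: [0.5346, -0.1307, 0.1688]
orientation: [-1.234, -2.887, 0.0]
force: [0.4, 0.8, -0.8]
opening: 0.0652
gripper_force: 0.0
```

Emit:
arm_command --increments "0.3 -98 -26 0 -0.687;0.3 -98 -26 0 -0.687;0.3 -98 -26 0 -0.687;0.3 -98 -26 0 -0.687;0.3 -98 -26 0 -0.687"

```text
t: 42.85
tool_pos: [0.5835, -0.2196, 0.1684]
orientation: [-0.19, -3.133, -0.002]
force: [-0.0, -0.1, 0.2]
opening: 0.0654
gripper_force: 0.0
```

Emit:
arm_command --increments "0.3 0 0 0 0;0.3 0 0 0 0"

```text
t: 43.05
tool_pos: [0.5837, -0.2192, 0.1695]
orientation: [-0.198, -3.134, -0.001]
force: [-1.5, 0.4, 0.4]
opening: 0.0648
gripper_force: 0.0
```

```bash
python3 - <<'E'
from plan import *
plan([(.585,-.218,.0925,3.037)])
E
```

```text
t 43.05 now [ 0.5837 -0.2192  0.1695  3.0153] q6 -1.886 open 0.0648
-1.1 1.3 77.0 -0.022
```

Emit:
arm_command --increments "0.3 -1 1 30 -0.022;0.3 -1 1 60 -0.022;0.3 -1 1 77 -0.022;1 -1 1 77 -0.022;1 -1 1 77 -0.022"

```text
t: 43.55
tool_pos: [0.5853, -0.2185, 0.0938]
orientation: [-0.157, -3.138, -0.0]
force: [-0.5, -0.0, 0.3]
opening: 0.0535
gripper_force: 0.0
```

Emit:
arm_command --increments "1 0 0 0 0;1 0 0 0 0;1 0 0 0 0;1 0 0 0 0;1 0 0 0 0"

```text
t: 44.05
tool_pos: [0.5858, -0.2159, 0.0938]
orientation: [0.155, 3.137, 0.007]
force: [1.9, 21.1, 7.2]
opening: 0.014
gripper_force: 10.7
```

Emit:
arm_command --increments "1 0 0 0 0;1 0 0 0 0"

```text
t: 44.25
tool_pos: [0.5858, -0.2158, 0.0939]
orientation: [0.154, 3.137, 0.006]
force: [0.0, 10.8, 5.2]
opening: 0.0137
gripper_force: 20.0
```

Emit:
arm_command --increments "1 0 15 0 0;1 0 35 0 0;1 0 55 0 0;1 0 75 0 0;1 0 75 0 0"

```text
t: 44.75
tool_pos: [0.5938, -0.1412, 0.0939]
orientation: [0.152, 3.135, 0.001]
force: [4.1, 1.1, 0.3]
opening: 0.0136
gripper_force: 20.0
```

Emit:
arm_command --increments "1 0 20 0 0;1 0 40 0 0;1 0 60 0 0;1 0 72 0 0;1 0 76 0 0"

```text
t: 45.25
tool_pos: [0.6017, -0.0678, 0.0939]
orientation: [0.154, 3.134, -0.002]
force: [7.3, -3.2, -2.8]
opening: 0.0133
gripper_force: 20.0
```

Emit:
arm_command --increments "1 0 0 0 0;1 0 0 0 0;1 0 0 0 0"

```text
t: 45.55
tool_pos: [0.6017, -0.0682, 0.0939]
orientation: [0.155, 3.134, -0.0]
force: [7.5, 1.8, -3.2]
opening: 0.0137
gripper_force: 20.0
```

Emit:
arm_command --increments "1 0 2 0 0;1 0 3 0 0;1 0 3 0 0"

```text
t: 45.85
tool_pos: [0.6019, -0.0665, 0.0939]
orientation: [0.156, 3.134, -0.003]
force: [8.1, -4.0, -2.7]
opening: 0.0136
gripper_force: 20.0
```

Emit:
arm_command --increments "1 0 -3 0 0;0.5 0 -3 0 0;0.5 0 -3 0 0;0.5 0 -3 -40 0;0.5 0 -3 -80 0"

```text
t: 46.35
tool_pos: [0.598, -0.068, 0.172]
orientation: [-0.155, -3.132, -0.001]
force: [1.7, 0.5, 0.8]
opening: 0.0412
gripper_force: 0.0
```

```bash
python3 - <<'E'
from plan import *
plan([(.51,-.114,.155,2.35),(.4206,-.16,.155,1.657),(.4206,-.16,.0885,1.657)])
E
```

```text
t 46.35 now [ 0.598  -0.068   0.172   3.0427] q6 -1.67 open 0.0412
83.1 -54.5 17.0 0.693
30.1 -95.9 -0.0 0.693
0.0 0.0 66.5 0.000
```

Emit:
arm_command --increments "0.5 83 -55 17 0.693;0.5 83 -55 17 0.693;0.5 83 -55 17 0.693;0.5 83 -55 17 0.693;0.5 83 -55 17 0.693"

```text
t: 46.85
tool_pos: [0.5111, -0.1149, 0.156]
orientation: [-1.221, -2.894, 0.0]
force: [-0.1, -0.1, -0.5]
opening: 0.0465
gripper_force: 0.0
```

Emit:
arm_command --increments "0.55 30 -96 0 0.693;0.55 30 -96 0 0.693;0.55 30 -96 0 0.693;0.55 30 -96 0 0.693;0.55 30 -96 0 0.693"

```text
t: 47.35
tool_pos: [0.4218, -0.1611, 0.1562]
orientation: [-2.132, -2.307, 0.001]
force: [0.6, -0.1, 0.6]
opening: 0.0418
gripper_force: 0.0
```

Emit:
arm_command --increments "0.55 0 0 0 0;0.55 0 0 0 0"

```text
t: 47.55
tool_pos: [0.4224, -0.1607, 0.1562]
orientation: [-2.12, -2.318, 0.0]
force: [-0.3, 0.1, -0.9]
opening: 0.0418
gripper_force: 0.0
```

```bash
python3 - <<'E'
from plan import *
plan([(.4206,-.16,.0885,1.657)])
im=robot.read_camera("top"); r=cv2.imread("pics/top0.png")
for i in(r,im):
    c=i[160:200,322:340].astype(int).sum(2); m=c<np.median(c)*.72; ys,xs=np.nonzero(m); print("rib px",xs.mean()+322,ys.mean()+160,m.sum())
a=r[150:175,310:345].astype(np.float32); b=im[150:175,310:345].astype(np.float32)
print(cv2.phaseCorrelate(r[165:197,316:348].astype(np.float32).sum(2),im[165:197,316:348].astype(np.float32).sum(2)))
crop(im,300,120,140,145,4,"pics/n.png")
E
```

```text
t 47.55 now [ 0.4224 -0.1607  0.1562  1.6599] q6 -0.566 open 0.0418
0.9 -1.7 67.7 0.003
rib px 331.1912568306011 181.47540983606558 183
rib px 332.0662983425414 181.59116022099448 181
((0.7192194689634643, 0.36043768602344706), 0.8676678815390915)
```

View pics/n.png

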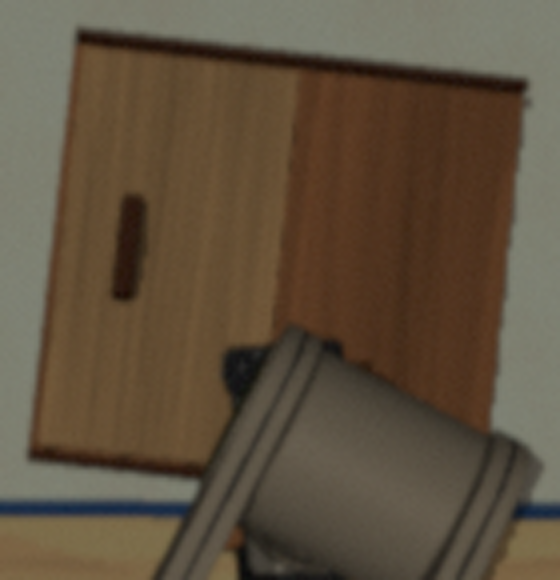

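The rib sits 0.8 px (about 2 mm) short of fully shut, because I backed off while still gripping. I'll go back and push it home, then release while pressing.

```bash
python3 - <<'E'
from plan import *
plan([(.51,-.114,.156,2.35),(.6,-.071,.156,3.037),(.6,-.071,.093,3.037)])
E
```

```text
t 47.6 now [ 0.4225 -0.1607  0.1562  1.6597] q6 -0.566 open 0.0418
38.8 91.3 0.2 -0.690
-32.7 94.2 -0.0 -0.687
0.0 0.0 63.0 0.000
```

Emit:
arm_command --increments "0.4 39 91 0 -0.69;0.4 39 91 0 -0.69;0.4 39 91 0 -0.69;0.4 39 91 0 -0.69;0.4 39 91 0 -0.69"

```text
t: 48.1
tool_pos: [0.51, -0.1136, 0.1556]
orientation: [-1.202, -2.901, 0.0]
force: [-0.2, -0.4, -0.8]
opening: 0.0557
gripper_force: 0.0
```

Emit:
arm_command --increments "0.4 -33 94 0 -0.687;0.4 -33 94 0 -0.687;0.4 -33 94 0 -0.687;0.4 -33 94 0 -0.687;0.4 -33 94 0 -0.687"

```text
t: 48.6
tool_pos: [0.6002, -0.0713, 0.1553]
orientation: [-0.155, -3.136, -0.0]
force: [0.2, -0.2, -0.2]
opening: 0.0558
gripper_force: 0.0
```

Emit:
arm_command --increments "0.4 0 0 0 0;0.4 0 0 30 0;0.4 0 0 63 0;0.4 0 0 63 0"

```text
t: 49.0
tool_pos: [0.5963, -0.0711, 0.088]
orientation: [-0.171, -3.128, -0.002]
force: [-0.7, -0.2, 0.0]
opening: 0.0557
gripper_force: 0.0
```

Emit:
arm_command --increments "1 0 0 0 0;1 0 0 0 0;1 0 0 0 0;1 0 0 0 0;1 0 0 0 0"

```text
t: 49.5
tool_pos: [0.6008, -0.072, 0.0943]
orientation: [0.169, 3.136, -0.0]
force: [-0.3, 0.1, 0.9]
opening: 0.0202
gripper_force: 1.6
```

Emit:
arm_command --increments "1 0 0 0 0;1 0 2 0 0;1 0 4 0 0;1 0 4 0 0;1 0 4 0 0"

```text
t: 50.0
tool_pos: [0.601, -0.068, 0.094]
orientation: [0.169, 3.136, -0.0]
force: [-1.0, -0.2, 6.8]
opening: 0.0137
gripper_force: 20.0
```

Emit:
arm_command --increments "1 0 1 0 0;1 0 2 0 0;1 0 3 0 0;1 0 4 0 0;1 0 4 0 0"

```text
t: 50.5
tool_pos: [0.6012, -0.0664, 0.094]
orientation: [0.17, 3.136, -0.006]
force: [-2.7, -10.3, 6.0]
opening: 0.0136
gripper_force: 20.0
```

At the stop (10 N). I'll release here, lift, and go to the knob.

Emit:
arm_command --increments "0.5 0 0 0 0;0.5 0 0 0 0;0.5 0 0 0 0;0.5 0 0 -30 0;0.5 0 0 -62 0"

```text
t: 51.0
tool_pos: [0.5994, -0.0631, 0.1538]
orientation: [-0.168, -3.133, -0.002]
force: [0.0, -0.6, -0.3]
opening: 0.0455
gripper_force: 0.0
```

Emit:
arm_command --increments "0.55 82 -57 0 0.693;0.55 82 -57 0 0.693;0.55 82 -57 0 0.693;0.55 82 -57 0 0.693;0.55 82 -57 0 0.693"

```text
t: 51.5
tool_pos: [0.5128, -0.1116, 0.1551]
orientation: [-1.234, -2.889, -0.001]
force: [0.6, -0.5, -0.0]
opening: 0.0416
gripper_force: 0.0
```

Emit:
arm_command --increments "0.55 30 -96 0 0.693;0.55 30 -96 0 0.693;0.55 30 -96 0 0.693;0.55 30 -96 0 0.693;0.55 30 -96 0 0.693"

```text
t: 52.0
tool_pos: [0.4232, -0.1569, 0.1552]
orientation: [-2.142, -2.298, -0.001]
force: [-0.0, -0.7, -0.5]
opening: 0.0418
gripper_force: 0.0
```

Emit:
arm_command --increments "0.55 0 0 0 0;0.55 0 0 0 0"

```text
t: 52.2
tool_pos: [0.4235, -0.1568, 0.1552]
orientation: [-2.13, -2.309, -0.0]
force: [0.5, -0.4, 0.3]
opening: 0.0412
gripper_force: 0.0
```

```bash
python3 - <<'E'
from plan import *
plan([(.4206,-.16,.0885,1.657)])
im=robot.read_camera("top"); r=cv2.imread("pics/top0.png")
print(cv2.phaseCorrelate(r[165:197,316:348].astype(np.float32).sum(2),im[165:197,316:348].astype(np.float32).sum(2)))
E
```

```text
t 52.2 now [ 0.4235 -0.1568  0.1552  1.6511] q6 -0.549 open 0.0412
-3.0 -3.2 66.7 -0.006
((-0.2925937256547222, 0.046346001570078954), 0.9545068698935211)
```

The cover is shut. Now I'll grip the knob and lock it.

Emit:
arm_command --increments "0.55 -3 -3 0 -0.006;0.55 -3 -3 30 -0.006;0.55 -3 -3 55 -0.006;0.55 -3 -3 66 -0.006;0.55 -3 -3 66 -0.006"

```text
t: 52.75
tool_pos: [0.4194, -0.1597, 0.0876]
orientation: [-2.124, -2.31, 0.002]
force: [0.2, -0.4, 0.4]
opening: 0.0422
gripper_force: 0.0
```

Emit:
arm_command --increments "1 0 0 0 0;1 0 0 0 0;1 0 0 0 0;1 0 0 0 0;1 0 0 0 0"

```text
t: 53.25
tool_pos: [0.422, -0.1605, 0.0902]
orientation: [2.126, 2.31, 0.002]
force: [4.1, 0.3, 1.6]
opening: 0.0118
gripper_force: 20.0
```

Emit:
arm_command --increments "1 0 0 0 0;1 0 0 0 -0.14;1 0 0 0 -0.28;1 0 0 0 -0.42;1 0 0 0 -0.56"

```text
t: 53.75
tool_pos: [0.4219, -0.1606, 0.0902]
orientation: [1.396, 2.811, 0.001]
force: [4.3, 0.5, 2.3]
opening: 0.0119
gripper_force: 20.0
```

```bash
python3 - <<'E'
from plan import *
plan([]);s=robot.read_state();print(s['force'],s['wrist_torque'])
E
```

```text
t 53.75 now [ 0.4219 -0.1606  0.0902  2.2196] q6 -1.127 open 0.0119
[4.32975312 0.45590613 2.33540363] [ 0.01850351 -0.84333999 -0.04272481]
```

Emit:
arm_command --increments "1 0 0 0 -0.14;1 0 0 0 -0.28;1 0 0 0 -0.42;1 0 0 0 -0.56;1 0 0 0 -0.7"

```text
t: 54.25
tool_pos: [0.4218, -0.1607, 0.0902]
orientation: [0.348, 3.12, -0.001]
force: [3.8, 0.7, 0.9]
opening: 0.0119
gripper_force: 20.0
```

Emit:
arm_command --increments "1 0 0 0 -0.08;1 0 0 0 -0.13;1 0 0 0 -0.15;1 0 0 0 -0.15"

```text
t: 54.65
tool_pos: [0.4218, -0.1607, 0.0902]
orientation: [0.123, 3.137, -0.001]
force: [4.2, -0.8, 3.8]
opening: 0.0118
gripper_force: 20.2
```

```bash
python3 - <<'E'
from plan import *
plan([]);s=robot.read_state();print(s['force'],s['wrist_torque'])
E
```

```text
t 54.65 now [ 0.4218 -0.1607  0.0902  3.0631] q6 -1.97 open 0.0118
[ 4.18491233 -0.84033252  3.7850282 ] [-0.1116007  -1.01547551 -0.33357505]
```

The end stop is reached (torque 0.33 N m). I'll release, lift clear and check.

Emit:
arm_command --increments "0.5 0 0 0 0;0.5 0 0 0 0;0.5 0 0 0 0;0.5 0 0 -40 0;0.5 0 0 -80 0"

```text
t: 55.15
tool_pos: [0.4188, -0.1594, 0.1682]
orientation: [-0.122, -3.134, -0.003]
force: [0.7, 0.1, 0.6]
opening: 0.0448
gripper_force: 0.0
```

Emit:
arm_command --increments "0.5 0 -50 -50 0;0.5 0 -100 -50 0;0.5 0 -150 -50 0;0.5 0 -200 -50 0;0.5 0 -200 -50 0"

```text
t: 55.65
tool_pos: [0.4037, -0.3633, 0.2187]
orientation: [-0.127, -3.138, 0.001]
force: [0.1, 0.8, 0.2]
opening: 0.0465
gripper_force: 0.0
```

```bash
python3 - <<'E'
from plan import *
plan([]); print(robot.read_state()['force'])
im=robot.read_camera("top"); r=cv2.imread("pics/top0.png")
print(cv2.phaseCorrelate(r[165:197,316:348].astype(np.float32).sum(2),im[165:197,316:348].astype(np.float32).sum(2)))
crop(im,300,120,140,145,4,"pics/o.png")
E
```

```text
t 55.65 now [ 0.4037 -0.3633  0.2187  3.0605] q6 -2.316 open 0.0465
[0.08444212 0.75813403 0.24829585]
((-0.09766301944901912, 0.1365216133798519), 0.9727828139439225)
```

View pics/o.png

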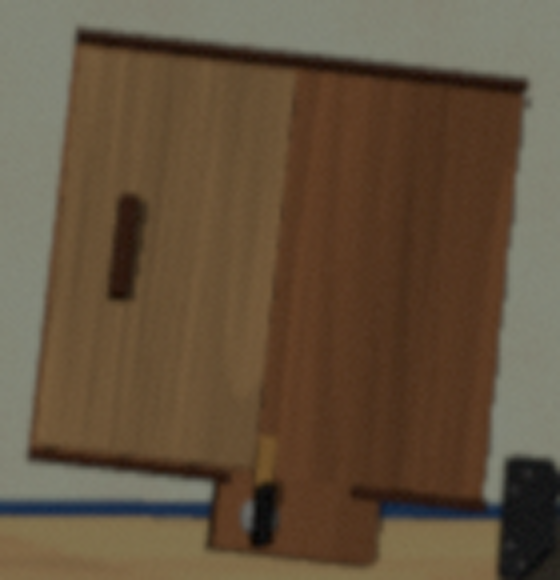

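The cover is shut and the knob, bar at (262,515), is back as it was at the start. The arm is clear, so I'm handing in.

```bash
python3 -c "
from plant import robot
print(robot.close_job())"
```

```text
the job is handed in; nothing more can be done
None
```

All four wagons stand upright in the case, the cover is shut and the knob is locked, and the job is handed in after about 56 s of robot time; the judge's result was not shown.

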